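# Load the glassware dryer and switch it on

## Task

Get the bench glassware dryer going: first push the drip tray straight in under the dryer until it is fully home against its back stop, so that nothing drips on the bench. Then hang every washed amber bottle from the pad neck-down on a peg of its own, slid down until its mouth rests on the peg's rubber collar, and once all are hanging switch the dryer on by pressing down the near end of the red rocker switch. Leave the timer and the beaker where they stand.

Things in the scene. Friction and masses are not known exactly. Their poses are not given: they have to be found in the camera images.
- bottle_1_centre (a point): square amber glass bottle, body 40 x 40 x 80 mm, a sloping shoulder 12 mm long, then a round open neck 28 mm long (26 mm outside, 20 mm bore), 120 mm long in all, 0.12 kg, hollow, uncapped; it starts lying on one flat side on the pad, its mouth away from the robot (or it may be absent). This point is the middle of the bottle's length, on its axis, 60 mm from the foot; z points from the foot to the mouth, x and y square to the flat sides
- bottle_1_mouth (a point): centre of the rim of bottle_1's mouth, 120 mm from the foot; same axes as the bottle
- bottle_2_centre (a point): another such bottle (or absent). This point is the middle of the bottle's length, on its axis, 60 mm from the foot; z points from the foot to the mouth, x and y square to the flat sides
- bottle_2_mouth (a point): centre of the rim of bottle_2's mouth, 120 mm from the foot; same axes as the bottle
- bottle_3_centre (a point): another such bottle (or absent). This point is the middle of the bottle's length, on its axis, 60 mm from the foot; z points from the foot to the mouth, x and y square to the flat sides
- bottle_3_mouth (a point): centre of the rim of bottle_3's mouth, 120 mm from the foot; same axes as the bottle
- bottle_4_centre (a point): another such bottle (or absent). This point is the middle of the bottle's length, on its axis, 60 mm from the foot; z points from the foot to the mouth, x and y square to the flat sides
- bottle_4_mouth (a point): centre of the rim of bottle_4's mouth, 120 mm from the foot; same axes as the bottle
- peg_1: steel drying peg, 12 mm thick with a round tip, standing square out of the dryer's sloping face, so leaning 45 degrees towards the robot. Origin on its axis at the top of its rubber collar (33 mm wide), where the bottle's mouth comes to rest; z points up along the peg to its tip at 80 mm. The four pegs stand in a row 76 mm apart, peg_1 at the left. A bottle let go on a peg sags a few degrees, its bore being wider than the peg
- peg_2: drying peg to the right of peg_1; shape, origin and axes as for peg_1
- peg_3: drying peg to the right of peg_2; shape, origin and axes as for peg_1
- peg_4: drying peg to the right of peg_3; shape, origin and axes as for peg_1
- dryer: white bench glassware dryer, fixed, 314 mm wide, 150 mm deep, 183 mm high, with a 96 mm wide grey control box (80 mm high) on its right. Origin on the bench, below the middle of the lower front edge of the sloping face; x points into the dryer away from the robot, y to its left, z up. Under that edge is the tray bay: 55 mm high, 294 mm wide between its sides, with a back stop 93 mm behind the edge. The face rises from 70 mm high at the edge at 45 degrees
- tray_grip (a point): middle of the upright grip bar at the front of the loose steel drip tray, 36 mm above the bench; x points to the tray's back edge 171 mm away, y left. Bar 90 mm long (y), 12 mm thick (x), top 46 mm high. Tray 165 x 284 x 22 mm, 0.35 kg, on smooth glides; starts just outside the bay, a little askew. Fully home, this point is 78 mm in front of the dryer's origin
- rocker (a joint): red rocker switch on top of the control box, 38 x 24 mm: 0 off (its end near the robot stands up), 0.4 rad on (that end pressed down about 7 mm); it stays where it is left and needs 2 to 3 N
- switch_near_end (a point): top of the raised near end of the rocker, the spot to press, about 98 mm above the bench when off; the rocker's axle lies 13 mm farther from the robot, its far end 32 mm. Axes as the dryer's, turned with the rocker
- drain_pad: pale absorbent pad with a blue hem, fixed, 290 x 260 x 3 mm, on which the washed bottles lie; origin under its centre
- timer: white timer, 66 x 66 x 24 mm, bystander; origin under its centre
- beaker: glass beaker of green pond water, 94 mm wide, 112 mm high, bystander; origin under its centre

How it is judged (in metres and radians):
On the way, in this order (a step that is already met when the one before it is completed fails the run):
1. the drip tray is fully home under the dryer (x of tray_grip in the frame of dryer above -0.086 m and y of tray_grip in the frame of dryer between -0.015 and 0.015 m), for 0.2 s.
2. every bottle hangs neck-down on a peg, its mouth on the collar (((distance between bottle_1_mouth and peg_1 below 0.014 m and angle between the z axis of bottle_1_mouth and the z axis of peg_1, either way round below 0.3 rad) or (distance between bottle_1_mouth and peg_2 below 0.014 m and angle between the z axis of bottle_1_mouth and the z axis of peg_2, either way round below 0.3 rad) or (distance between bottle_1_mouth and peg_3 below 0.014 m and angle between the z axis of bottle_1_mouth and the z axis of peg_3, either way round below 0.3 rad) or (distance between bottle_1_mouth and peg_4 below 0.014 m and angle between the z axis of bottle_1_mouth and the z axis of peg_4, either way round below 0.3 rad)) and linear speed of each of bottle_1, bottle_2, bottle_3, bottle_4 below 0.03 m/s and ((distance between bottle_2_mouth and peg_1 below 0.014 m and angle between the z axis of bottle_2_mouth and the z axis of peg_1, either way round below 0.3 rad) or (distance between bottle_2_mouth and peg_2 below 0.014 m and angle between the z axis of bottle_2_mouth and the z axis of peg_2, either way round below 0.3 rad) or (distance between bottle_2_mouth and peg_3 below 0.014 m and angle between the z axis of bottle_2_mouth and the z axis of peg_3, either way round below 0.3 rad) or (distance between bottle_2_mouth and peg_4 below 0.014 m and angle between the z axis of bottle_2_mouth and the z axis of peg_4, either way round below 0.3 rad)) and ((distance between bottle_3_mouth and peg_1 below 0.014 m and angle between the z axis of bottle_3_mouth and the z axis of peg_1, either way round below 0.3 rad) or (distance between bottle_3_mouth and peg_2 below 0.014 m and angle between the z axis of bottle_3_mouth and the z axis of peg_2, either way round below 0.3 rad) or (distance between bottle_3_mouth and peg_3 below 0.014 m and angle between the z axis of bottle_3_mouth and the z axis of peg_3, either way round below 0.3 rad) or (distance between bottle_3_mouth and peg_4 below 0.014 m and angle between the z axis of bottle_3_mouth and the z axis of peg_4, either way round below 0.3 rad)) and ((distance between bottle_4_mouth and peg_1 below 0.014 m and angle between the z axis of bottle_4_mouth and the z axis of peg_1, either way round below 0.3 rad) or (distance between bottle_4_mouth and peg_2 below 0.014 m and angle between the z axis of bottle_4_mouth and the z axis of peg_2, either way round below 0.3 rad) or (distance between bottle_4_mouth and peg_3 below 0.014 m and angle between the z axis of bottle_4_mouth and the z axis of peg_3, either way round below 0.3 rad) or (distance between bottle_4_mouth and peg_4 below 0.014 m and angle between the z axis of bottle_4_mouth and the z axis of peg_4, either way round below 0.3 rad))), for 0.3 s.
3. the dryer is switched on (value of joint rocker above 0.32 rad), for 0.2 s.
At the end, for the whole second after the job is handed in: the drip tray is within 8 mm of its back stop and within 15 mm of the bay's middle; each bottle present is at rest with the centre of its mouth within 14 mm of a peg's origin (top of the collar) and its axis within 0.3 rad of that peg's; the rocker is past 0.32 rad (all of step 1 and all of step 2 and value of joint rocker above 0.32 rad); the robot touches nothing.
It fails at once if a bottle was hung while the drip tray was not under the dryer (x of tray_grip in the frame of dryer below -0.105 m and (((distance between bottle_1_mouth and peg_1 below 0.014 m and angle between the z axis of bottle_1_mouth and the z axis of peg_1, either way round below 0.3 rad) or (distance between bottle_1_mouth and peg_2 below 0.014 m and angle between the z axis of bottle_1_mouth and the z axis of peg_2, either way round below 0.3 rad) or (distance between bottle_1_mouth and peg_3 below 0.014 m and angle between the z axis of bottle_1_mouth and the z axis of peg_3, either way round below 0.3 rad) or (distance between bottle_1_mouth and peg_4 below 0.014 m and angle between the z axis of bottle_1_mouth and the z axis of peg_4, either way round below 0.3 rad)) or ((distance between bottle_2_mouth and peg_1 below 0.014 m and angle between the z axis of bottle_2_mouth and the z axis of peg_1, either way round below 0.3 rad) or (distance between bottle_2_mouth and peg_2 below 0.014 m and angle between the z axis of bottle_2_mouth and the z axis of peg_2, either way round below 0.3 rad) or (distance between bottle_2_mouth and peg_3 below 0.014 m and angle between the z axis of bottle_2_mouth and the z axis of peg_3, either way round below 0.3 rad) or (distance between bottle_2_mouth and peg_4 below 0.014 m and angle between the z axis of bottle_2_mouth and the z axis of peg_4, either way round below 0.3 rad)) or ((distance between bottle_3_mouth and peg_1 below 0.014 m and angle between the z axis of bottle_3_mouth and the z axis of peg_1, either way round below 0.3 rad) or (distance between bottle_3_mouth and peg_2 below 0.014 m and angle between the z axis of bottle_3_mouth and the z axis of peg_2, either way round below 0.3 rad) or (distance between bottle_3_mouth and peg_3 below 0.014 m and angle between the z axis of bottle_3_mouth and the z axis of peg_3, either way round below 0.3 rad) or (distance between bottle_3_mouth and peg_4 below 0.014 m and angle between the z axis of bottle_3_mouth and the z axis of peg_4, either way round below 0.3 rad)) or ((distance between bottle_4_mouth and peg_1 below 0.014 m and angle between the z axis of bottle_4_mouth and the z axis of peg_1, either way round below 0.3 rad) or (distance between bottle_4_mouth and peg_2 below 0.014 m and angle between the z axis of bottle_4_mouth and the z axis of peg_2, either way round below 0.3 rad) or (distance between bottle_4_mouth and peg_3 below 0.014 m and angle between the z axis of bottle_4_mouth and the z axis of peg_3, either way round below 0.3 rad) or (distance between bottle_4_mouth and peg_4 below 0.014 m and angle between the z axis of bottle_4_mouth and the z axis of peg_4, either way round below 0.3 rad)))).
It fails at once if the timer was shifted or tipped over (distance of timer from where it was at the start of the episode above 0.03 m or angle between timer's own z axis and vertical above 0.5 rad).
It fails at once if the beaker was shifted or tipped over (distance of beaker from where it was at the start of the episode above 0.03 m or angle between beaker's own z axis and vertical above 0.5 rad).
Of bottle_1, bottle_2, bottle_3, bottle_4 only 3 to 4 are there at a start; the rules pass over those that are not, and their reading is None.
At some moment in a run one of bottle_1, bottle_2, bottle_3, bottle_4 may be knocked a few centimetres aside while the robot is not near it.
Once in a run the grip may slacken for a moment while it holds something.
It also fails if it takes over 210 s, if anything falls off the work surface, if the arm or the gripper's body presses on something with over 40 N, if the wrist force passes 120 N, or if a joint passes its speed limit or range.

## Robot

A 7-joint arm with a two-finger parallel gripper is mounted at the origin on a cart in front of the work surface, level with it; the furniture and walls round the work are solid. World frame = base frame: x ahead of the robot, y to its left, z up, the work surface at z = 0. Lengths are in mm, angles in rad, forces in N, time in s.
With the tool pointing down it reaches from about 400 to 875 mm from the base axis. Payload 4.4 kg.
Tool frame: the origin (TCP) lies at the very end of the fingers, on their centre line; the grasp point (between the pads) lies 19 mm behind it; z points along the fingers, y is the line along which they close (so a half turn about z gives the same grasp; the last joint's range is limited). The gripper opens to 85 mm and grips with 20 to 120 N. Pads are 22 mm wide; open, the fingers measure 114 mm over their backs; the gripper's body (76 mm by 85 mm) begins 54 mm behind the grasp point. The pads swing forward as they close: fully open they stand 13 mm farther back than shut.
Start: joints at [-1.351, 0.628, 0.038, 1.517, -0.027, 0.996, -0.02], TCP at [183.227, 623.655, 231.313] pointing down, gripper open.
Joint ranges: [-3.06, 3.06], [-0.37, 2.12], [-1.25, 1.32], [0.18, 2.47], [-1.1, 4.24], [0.23, 1.98], [-2.94, 2.94]. Speed limits (rad/s): [2.57, 2.57, 3.14, 3.14, 3.14, 3.14, 3.14].

## Interface

Orientations are given as [roll, pitch, yaw] about the fixed x, y, z axes, in that order (R = Rz(yaw) Ry(pitch) Rx(roll)).
In Python, from cell import ctrl gives the robot as it stands.
- The arm moves only by the tool jog_arm, never from a script. Its argument "plan" is a list of rows, each an object of numbers: "tx", "ty", "tz": the shift along the tool's x, y, z as a fraction of full scale; "wx", "wy", "wz": the turn, a rotation vector about the tool's x, y, z as a fraction of full scale; "claw": the closure, from 0 (fully open) to 1 (shut). In form: [{"tx": .., "ty": .., "tz": .., "wx": .., "wy": .., "wz": .., "claw": ..}, ...]. A call has 1 to 12 rows; each row is the pose to reach, as a shift and turn from the pose commanded when the call began, along the tool's axes at that moment; what a row does not reach only later rows make up. Full scale, the value 1, is 300 mm for a shift and 90 degrees for a turn. A row lasts 1/10 s, in which the tool goes at most 50 mm and 8.59 degrees, less where a joint would pass 70% of its speed; a pose out of reach is approached as far as the arm can. A call with a number of a shift or a turn outside -1 to 1 is refused whole. A call with a gripper value outside its range is refused whole. The fingers move at their own pace and stop on an object; the grip force is fixed at half the most. Time passes only in rows, so rows that repeat a pose let the fingers close. It gives the time, the measured TCP pose, the force, the opening and the grip force at its end, in the units of the state.
- ctrl.read_state(): the state, without advancing time (a new reading comes with each control period).
- ctrl.get_image(name): name is "side" or "top" or "wrist"; returns a dict with "img" (384x512x3 uint8, red, green, blue), "depth" (384x512 float32, mm along the optical axis (not along the pixel's ray), 0 where there is no reading), "fx", "fy", "cx", "cy" (pixels), "distortion" ([k1, k2, p1, p2, k3] as OpenCV has them; the pictures are not rectified), "position" and "orientation" of the camera in the world; the wrist camera has in their place "hand_eye" (4x4, takes a point from camera to tool coordinates, whose origin is the TCP and whose axes are the flange's). Camera axes: x right, y down, z forward; pixel columns grow to the right and rows downward; lengths in mm; the calibration is good to about 2 mm. A picture is of the moment at which its call begins: read the wrist's pose just before it.
- ctrl.finish_job(): hands the job in; it is judged then, once.
Trained networks look in a picture, given as the dict that the camera call returned (one of the last four; its "shot" number tells which), for a name from the list of things; names that differ only in an ending like _2 or _b are one class to them, and where a whole thing is asked for, a point or a joint stands for the part that bears it (a point fixed in the world has none). Each returns a list of dicts, best first, with "score" (0 to 1); they miss things now and then, are a little off and sometimes report something else, mostly with a low value. They report only what shows in the picture. A call takes as long as a camera call.
- ctrl.trace(picture, thing): "pixels" (384x512 bool, what is visible of it) and "extent" ([centre column, centre row, width, height] in pixels, round what is visible of it).
The state is a dict: "clock": time; "qpos": joint angles; "qd": joint speeds; "tau": joint torques, N m; "eef_pos": TCP position; "tool_rot": TCP orientation; "force": force on the tool from outside, world axes, zero at the start; "torque": the same for the moment, N m; "width": finger opening in mm; "gripper_force": force on a finger pad.
Only numpy, scipy, OpenCV 4.12 (cv2) and the standard library are available. Lean on these libraries where they do the work, as an engineer would, in place of code of your own. Each camera call takes 0.05 s, during which the arm holds its last target. There are 200 camera calls.

## Working session

There is one attempt and no reset: what is moved stays moved. The work goes in short steps, Python scripts to look and compute and a tool call to move; the robot and the scene stay as the last step left them, time stands still between calls to the robot, and variables do not carry over. Pictures are saved under pics/ and viewed, at most 14 in all, crops included, and the job is handed in when it is done.

Besides the shell and the picture viewer there is one more tool, called after "Emit:" as name([rows], argument=value, ...), one row to a line, values as JSON. jog_arm: Moves the arm, as the interface text tells. Shift numbers are shares of 300 mm and turn numbers shares of 90 degrees, none past 1 either way. Its arguments: {"type":"object","properties":{"plan":{"type":"array"}},"required":["plan"]}

```bash
mkdir -p pics; ls
cat > h.py <<'E'
import numpy as np, cv2
from scipy.spatial.transform import Rotation as R
from cell import ctrl
def rot(s):
    return R.from_euler('xyz', s["tool_rot"]).as_matrix()
def campose(im, s=None):
    if "hand_eye" in im:
        T=np.eye(4);T[:3,:3]=rot(s);T[:3,3]=s["eef_pos"]
        return T@np.array(im["hand_eye"])
    o=np.array(im["orientation"]);T=np.eye(4)
    T[:3,:3]=R.from_euler('xyz',o).as_matrix() if o.shape==(3,) else o
    T[:3,3]=im["position"];return T
def cloud(im,mask,s=None):
    T=campose(im,s)
    v,u=np.nonzero(mask&(im["depth"]>0)); d=im["depth"][v,u]
    K=np.array([[im["fx"],0,im["cx"]],[0,im["fy"],im["cy"]],[0,0,1.]])
    n=cv2.undistortPoints(np.c_[u,v].astype(float)[:,None],K,np.array(im["distortion"]))[:,0]
    P=np.c_[n*d[:,None],d]
    return P@T[:3,:3].T+T[:3,3]
def save(im,name,crop=None,scale=1):
    a=im["img"][...,::-1]
    if crop: a=a[crop[1]:crop[3],crop[0]:crop[2]]
    cv2.imwrite("pics/"+name,cv2.resize(a,None,fx=scale,fy=scale))
E
python3 - <<'E'
from h import *
s=ctrl.read_state();print({k:np.round(v,3) for k,v in s.items()})
ims={n:ctrl.get_image(n) for n in("top","side")}
cv2.imwrite("pics/a.png",np.vstack([ims[n]["img"][...,::-1] for n in ims])[:, :])
cv2.imwrite("pics/a.png",cv2.resize(np.hstack([ims[n]["img"][...,::-1] for n in ims]),(800,300)))
save(ims["top"],"top.png",scale=1.5)
for n in ims:
    print(n,ims[n]["position"],ims[n]["orientation"])
    for t in["bottle_1_centre","tray_grip","dryer","peg_1","drain_pad","timer","beaker","rocker"]:
        for d in ctrl.trace(ims[n],t):
            p=cloud(ims[n],d["pixels"])
            print(t,round(d["score"],2),np.round(d["extent"]),len(p),np.round(np.median(p,0)) if len(p) else None, np.round(np.percentile(p,[2,98],axis=0)).tolist() if len(p) else None)
E
```

```text
pics
{'clock': np.float64(0.0), 'qpos': array([-1.351,  0.629,  0.038,  1.518, -0.027,  0.996, -0.02 ]), 'qd': array([ 0.002,  0.001,  0.002, -0.001, -0.   ,  0.002,  0.001]), 'tau': array([-1.0000e-03, -5.6339e+01,  1.2260e+00, -1.9345e+01,  1.1000e-02,
        1.0000e-02, -0.0000e+00]), 'eef_pos': array([183.007, 623.064, 230.386]), 'tool_rot': array([-3.14 , -0.   ,  2.856]), 'force': array([0.067, 0.167, 0.291]), 'torque': array([ 0.011, -0.007, -0.088]), 'gripper_force': np.float64(0.0), 'width': np.float64(85.561)}
top [ 231.00427662   29.25894348 1886.01912407] [-2.97990379e+00 -1.35028961e-03 -1.58274486e+00]
bottle_1_centre 0.9 [169. 207.  14.  32.] 333 [488. 337.  40.] [[439.0, 319.0, 12.0], [552.0, 360.0, 52.0]]
bottle_1_centre 0.2 [221. 246.  24.  23.] 316 [350. 137.  20.] [[314.0, 103.0, -4.0], [389.0, 173.0, 30.0]]
tray_grip 0.67 [285. 196.  73.  50.] 3365 [ 536. -106.    3.] [[449.0, -243.0, -7.0], [618.0, 31.0, 40.0]]
dryer 0.87 [303. 149. 114.  66.] 5442 [ 700. -158.  123.] [[599.0, -359.0, 37.0], [785.0, 32.0, 189.0]]
peg_1 0.57 [322. 150.  10.  21.] 106 [ 687. -227
[... 1096 characters left out ...]
. 317.  40.  58.] 1867 [ 357. -319.   62.] [[314.0, -364.0, 10.0], [400.0, -278.0, 114.0]]
peg_1 0.51 [235. 167.  97.  57.] 2139 [563. 276.   4.] [[426.0, 159.0, -1.0], [706.0, 407.0, 9.0]]
drain_pad 0.84 [236. 166. 100.  60.] 2198 [562. 277.   4.] [[425.0, 158.0, -1.0], [707.0, 410.0, 8.0]]
timer 0.75 [191. 205.  25.  21.] 388 [346. 124.  21.] [[312.0, 94.0, 2.0], [383.0, 166.0, 26.0]]
timer 0.74 [210. 154.  36.  15.] 453 [485. 326.  34.] [[437.0, 317.0, 3.0], [553.0, 389.0, 47.0]]
beaker 0.95 [253. 319.  41.  55.] 1877 [ 357. -320.   62.] [[314.0, -364.0, 10.0], [400.0, -279.0, 114.0]]
rocker 0.56 [348. 268.  12.  16.] 120 [ 617. -319.   96.] [[599.0, -330.0, 90.0], [634.0, -305.0, 100.0]]
```

View pics/top.png

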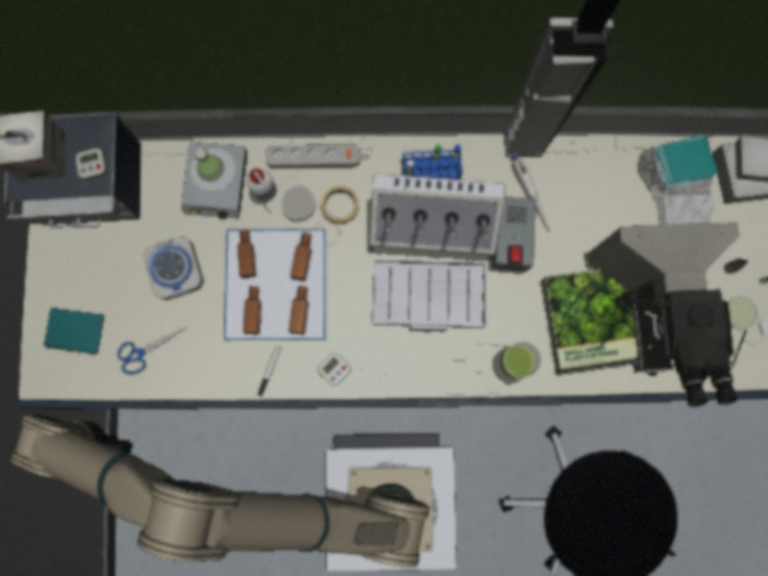

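View pics/a.png

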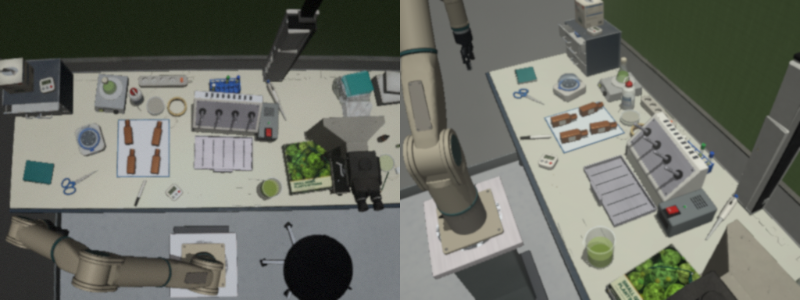

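The top view shows four amber bottles on the pad: (247,254), (301,257), (252,310) and (299,311). Their necks point away from the robot. The tray is at (428,295), the dryer with four pegs at (436,215), the red rocker at (515,254), the timer at (333,369) and the beaker at (517,361).

Run:
```python
from h import *
full=np.ones((384,512),bool)
for n in("top","side"):
    im=ctrl.get_image(n); hsv=cv2.cvtColor(im["img"],cv2.COLOR_RGB2HSV)
    print(n)
    pm=max(ctrl.trace(im,"drain_pad"),key=lambda d:d["score"])["pixels"].astype(np.uint8)
    pm=cv2.morphologyEx(pm,cv2.MORPH_CLOSE,np.ones((25,25)))>0
    m=((hsv[...,0]<16)&(hsv[...,1]>110)&pm).astype(np.uint8)
    k,l,st,_=cv2.connectedComponentsWithStats(m)
    for i in range(1,k):
        if st[i,4]<60: continue
        p=cloud(im,l==i); c=p[:,:2].mean(0); w,v=np.linalg.eigh(np.cov(p[:,:2].T)); a=v[:,1]*np.sign(v[0,1])
        t=(p[:,:2]-c)@a; lo,hi=np.percentile(t,[1,99]); 
        print("bottle",len(p),"mid",np.round(c+a*(lo+hi)/2),"len",round(hi-lo),"ang",np.round(np.arctan2(a[1],a[0]),3),"z",np.round(np.percentile(p[:,2],[10,50,90])))
    P=cloud(im,full)
    # slope face
    q=P[(P[:,0]>610)&(P[:,0]<740)&(P[:,1]<20)&(P[:,1]>-260)&(P[:,2]>80)&(P[:,2]<170)]
    best=None;rng=np.random.default_rng(0)
    for _ in range(500):
        a=q[rng.choice(len(q),3,False)];nn=np.cross(a[1]-a[0],a[2]-a[0]);nn/=np.linalg.norm(nn)+1e-9
        if abs(abs(nn[2])-.707)>.08: continue
        inl=abs((q-a[0])@nn)<4
        if best is None or inl.sum()>best.sum(): best=inl
    f=q[best];c=f.mean(0);nn=np.linalg.svd(f-c)[2][2];nn*=np.sign(nn[2])
    print("face n",nn,"c",c,best.sum(),"yaw",np.arctan2(-nn[1],-nn[0]))
    h=-nn[:2]/np.linalg.norm(nn[:2]); e=c[:2]-h*(c[2]-70); print("edge pt",e)
    print("face extents y",np.percentile(f[:,1],[1,99]))
    for d in ctrl.trace(im,"tray_grip")[:1]:
        p=cloud(im,d["pixels"]); b=p[(p[:,2]>30)&(p[:,0]<500)]
        print("bar",len(b),b.mean(0) if len(b) else 0); 
        ctr=cv2.minAreaRect(p[:,:2].astype(np.float32)); print("tray rect",ctr)
    for d in ctrl.trace(im,"peg_1"):
        if d["extent"][2]>35: continue
        p=cloud(im,d["pixels"]); p=p[p[:,2]>135]; print("peg",np.round(p[p[:,2]>np.percentile(p[:,2],90)].mean(0)),len(p))
    for d in ctrl.trace(im,"rocker")[:2]:
        p=cloud(im,d["pixels"]); print("rocker",d["score"],np.round(np.percentile(p,[5,50,95],axis=0)).tolist())
```

```text
top
bottle 193 mid [640. 358.] len 107 ang 0.106 z [34. 42. 48.]
bottle 190 mid [631. 215.] len 107 ang -0.184 z [34. 41. 48.]
bottle 199 mid [495. 339.] len 105 ang -0.041 z [34. 41. 47.]
bottle 191 mid [495. 221.] len 106 ang -0.124 z [34. 41. 48.]
face n [-0.69401848  0.05751112  0.71765648] c [ 692.61514236 -124.83868853  124.54485473] 1348 yaw -0.08267794438738285
edge pt [ 638.25660603 -120.33416804]
face extents y [-257.53470997   16.96352523]
bar 90 [ 447.55965635 -100.17094194   43.34301829]
tray rect ((534.0214233398438, -106.10746765136719), (288.082275390625, 186.01805114746094), 89.37815856933594)
peg [652. -74. 198.] 70
peg [658.   1. 197.] 94
peg [ 642. -225.  198.] 63
rocker 0.71 [[442.0, 206.0, 22.0], [488.0, 221.0, 39.0], [548.0, 240.0, 48.0]]
rocker 0.63 [[587.0, 336.0, 21.0], [634.0, 356.0, 40.0], [694.0, 374.0, 49.0]]
side
bottle 129 mid [495. 329.] len 106 ang -0.077 z [31. 42. 45.]
bottle 154 mid [628. 207.] len 100 ang -0.199 z [36. 43. 45.]
bottle 177 mid [494. 213.] len 107 ang -0.136 z [33. 42. 45.]
face n [-0.70665752  0.0568177   0.7052708 ] c [ 688.76421077 -133.66095848  123.60177071] 2957 yaw -0.08023084794379148
edge pt [ 635.33486454 -129.36505521]
face extents y [-258.14923474   16.85122864]
bar 154 [ 444.84465914 -109.07537325   43.60529811]
tray rect ((534.4847412109375, -99.27888488769531), (306.5547180175781, 188.6727752685547), 87.41233825683594)
peg [ 642. -154.  199.] 171
peg [656.  -4. 198.] 140
peg [653. -81. 194.] 127
peg [ 637. -232.  199.] 180
rocker 0.52 [[316.0, -363.0, 19.0], [357.0, -320.0, 62.0], [398.0, -280.0, 113.0]]
```

```bash
cat >> h.py <<'E'
def go(p,rpy,s=None,Rm=None):
    "print jog numbers from the current pose to p, rpy (rad)"
    s=s or ctrl.read_state(); A=rot(s)
    B=R.from_euler('xyz',rpy).as_matrix() if Rm is None else Rm
    d=A.T@(np.array(p)-s["eef_pos"])/300; w=R.from_matrix(A.T@B).as_rotvec()/(np.pi/2)
    print("t",np.round(d,4),"w",np.round(w,4),"rows",np.ceil(max(np.linalg.norm(d)*6,np.linalg.norm(w)*90/8.59)))
def pose():
    s=ctrl.read_state();print("clk",round(s["clock"],2),"p",np.round(s["eef_pos"],1),"rpy",np.round(s["tool_rot"],3),"q",np.round(s["qpos"],2),"F",np.round(s["force"],1),"w",round(float(s["width"]),1));return s
E
python3 - <<'E'
from h import *
pi=np.pi
print(np.round(ctrl.get_image("wrist")["hand_eye"],3))
s=ctrl.read_state()
go([300,350,330],[pi,0,2.3]); 
def chain(s,p,rpy):
    go(p,rpy,s); return dict(s,eef_pos=np.array(p),tool_rot=np.array(rpy))
s2=chain(s,[280,370,330],[pi,0,2.3]); s2=chain(s2,[370,110,330],[pi,0,1.8]); chain(s2,[425,-108,300],[pi,0,1.49])
E
```

```text
[[-1.00000e-03 -9.64000e-01 -2.64000e-01  6.78580e+01]
 [ 1.00000e+00 -1.00000e-03 -0.00000e+00  1.30000e-02]
 [-0.00000e+00 -2.64000e-01  9.64000e-01 -1.44254e+02]
 [ 0.00000e+00  0.00000e+00  0.00000e+00  1.00000e+00]]
t [-0.6306 -0.7655 -0.329 ] w [ 0.     -0.      0.3538] rows 7.0
t [-0.5478 -0.7203 -0.329 ] w [ 0.     -0.      0.3538] rows 6.0
t [-0.8462 -0.3537 -0.    ] w [ 0.     -0.      0.3183] rows 6.0
t [-0.7493  0.0134  0.1   ] w [-0.     -0.      0.1974] rows 5.0
```

Emit:
jog_arm([
  {"tx":-0.1,"ty":-0.15,"tz":-0.33,"wz":0},
  {"tx":-0.548,"ty":-0.72,"tz":-0.33,"wz":0.354},
  {"tx":-0.548,"ty":-0.72,"tz":-0.33,"wz":0.354},
  {"tx":-0.548,"ty":-0.72,"tz":-0.33,"wz":0.354},
  {"tx":-0.548,"ty":-0.72,"tz":-0.33,"wz":0.354},
  {"tx":-0.548,"ty":-0.72,"tz":-0.33,"wz":0.354},
  {"tx":-0.548,"ty":-0.72,"tz":-0.33,"wz":0.354},
  {"tx":-0.548,"ty":-0.72,"tz":-0.33,"wz":0.354},
  {"tx":-0.548,"ty":-0.72,"tz":-0.33,"wz":0.354},
])

```text
invalid input at $.plan[0]: expected keys tx, ty, tz, wx, wy, wz, claw
```

Emit:
jog_arm([
  {"tx":-0.846,"ty":-0.354,"tz":0,"wz":0.318},
  {"tx":-0.846,"ty":-0.354,"tz":0,"wz":0.318},
  {"tx":-0.846,"ty":-0.354,"tz":0,"wz":0.318},
  {"tx":-0.846,"ty":-0.354,"tz":0,"wz":0.318},
  {"tx":-0.846,"ty":-0.354,"tz":0,"wz":0.318},
  {"tx":-0.846,"ty":-0.354,"tz":0,"wz":0.318},
  {"tx":-0.846,"ty":-0.354,"tz":0,"wz":0.318},
  {"tx":-0.846,"ty":-0.354,"tz":0,"wz":0.318},
])

```text
invalid input at $.plan[0]: expected keys tx, ty, tz, wx, wy, wz, claw
```

Run:
```python
from h import *
pose(); go([425,-108,300],[np.pi,0,1.49])
```

```text
clk 1.45 p [183.2 623.7 231.3] rpy [3.142 0.    2.856] q [-1.35  0.63  0.04  1.52 -0.03  1.   -0.02] F [-0.3  1.  -0.5] w 85.2
t [-1.4607 -2.1128 -0.229 ] w [ 0.     -0.      0.8695] rows 16.0
```

All keys are needed.

Emit:
jog_arm([
  {"tx":-0.1,"ty":-0.15,"tz":-0.33,"wx":0,"wy":0,"wz":0,"claw":0},
  {"tx":-0.548,"ty":-0.72,"tz":-0.33,"wx":0,"wy":0,"wz":0.354,"claw":0},
  {"tx":-0.548,"ty":-0.72,"tz":-0.33,"wx":0,"wy":0,"wz":0.354,"claw":0},
  {"tx":-0.548,"ty":-0.72,"tz":-0.33,"wx":0,"wy":0,"wz":0.354,"claw":0},
  {"tx":-0.548,"ty":-0.72,"tz":-0.33,"wx":0,"wy":0,"wz":0.354,"claw":0},
  {"tx":-0.548,"ty":-0.72,"tz":-0.33,"wx":0,"wy":0,"wz":0.354,"claw":0},
  {"tx":-0.548,"ty":-0.72,"tz":-0.33,"wx":0,"wy":0,"wz":0.354,"claw":0},
  {"tx":-0.548,"ty":-0.72,"tz":-0.33,"wx":0,"wy":0,"wz":0.354,"claw":0},
])

```text
clock: 2.25
eef_pos: [280.7, 369.5, 331.1]
tool_rot: [3.14, -0.001, 2.297]
force: [-0.5, 0.4, -0.1]
width: 85.7
gripper_force: 0.0
```

Emit:
jog_arm([
  {"tx":-0.846,"ty":-0.354,"tz":0,"wx":0,"wy":0,"wz":0.318,"claw":0},
  {"tx":-0.846,"ty":-0.354,"tz":0,"wx":0,"wy":0,"wz":0.318,"claw":0},
  {"tx":-0.846,"ty":-0.354,"tz":0,"wx":0,"wy":0,"wz":0.318,"claw":0},
  {"tx":-0.846,"ty":-0.354,"tz":0,"wx":0,"wy":0,"wz":0.318,"claw":0},
  {"tx":-0.846,"ty":-0.354,"tz":0,"wx":0,"wy":0,"wz":0.318,"claw":0},
  {"tx":-0.846,"ty":-0.354,"tz":0,"wx":0,"wy":0,"wz":0.318,"claw":0},
  {"tx":-0.846,"ty":-0.354,"tz":0,"wx":0,"wy":0,"wz":0.318,"claw":0},
])

```text
clock: 2.95
eef_pos: [371.2, 108.2, 330.4]
tool_rot: [3.141, 0.001, 1.796]
force: [0.3, 1.1, 0.3]
width: 85.5
gripper_force: 0.0
```

Run:
```python
from h import *
pose(); go([440,-108,330],[np.pi,0,1.49])
```

```text
clk 2.95 p [371.2 108.2 330.4] rpy [3.141e+00 1.000e-03 1.796e+00] q [-0.81  0.13  0.51  2.05 -0.07  0.98 -0.03] F [0.3 1.1 0.3] w 85.5
t [-0.7538  0.0627  0.0021] w [0.0006 0.0006 0.1948] rows 5.0
```

Run:
```python
from h import *
go([520,-60,400],[np.pi,0,1.49])
```

```text
t [-0.6576  0.3585 -0.2311] w [0.0006 0.0006 0.1948] rows 5.0
```

Emit:
jog_arm([
  {"tx":-0.658,"ty":0.358,"tz":-0.231,"wx":0,"wy":0,"wz":0.195,"claw":0},
  {"tx":-0.658,"ty":0.358,"tz":-0.231,"wx":0,"wy":0,"wz":0.195,"claw":0},
  {"tx":-0.658,"ty":0.358,"tz":-0.231,"wx":0,"wy":0,"wz":0.195,"claw":0},
  {"tx":-0.658,"ty":0.358,"tz":-0.231,"wx":0,"wy":0,"wz":0.195,"claw":0},
  {"tx":-0.658,"ty":0.358,"tz":-0.231,"wx":0,"wy":0,"wz":0.195,"claw":0},
  {"tx":-0.658,"ty":0.358,"tz":-0.231,"wx":0,"wy":0,"wz":0.195,"claw":0},
  {"tx":-0.658,"ty":0.358,"tz":-0.231,"wx":0,"wy":0,"wz":0.195,"claw":0},
])

```text
clock: 3.65
eef_pos: [520.0, -55.7, 398.5]
tool_rot: [-3.14, -0.0, 1.496]
force: [0.1, 0.5, -0.5]
width: 85.4
gripper_force: 0.0
```

Run:
```python
from h import *
s=pose(); im=ctrl.get_image("wrist"); save(im,"w1.png",scale=1.2); print(im["fx"])
P=cloud(im,np.ones((384,512),bool),s)
print(np.percentile(P,[1,99],axis=0))
q=P[(P[:,0]>610)&(P[:,0]<740)&(P[:,1]<20)&(P[:,1]>-260)&(P[:,2]>85)&(P[:,2]<170)]
best=None;rng=np.random.default_rng(0)
for _ in range(400):
    a=q[rng.choice(len(q),3,False)];nn=np.cross(a[1]-a[0],a[2]-a[0]);nn/=np.linalg.norm(nn)+1e-9
    if abs(abs(nn[2])-.707)>.08: continue
    inl=abs((q-a[0])@nn)<2
    if best is None or inl.sum()>best.sum(): best=inl
f=q[best];c=f.mean(0);nn=np.linalg.svd(f-c,full_matrices=False)[2][2];nn*=np.sign(nn[2])
yaw=np.arctan2(-nn[1],-nn[0]);h=-nn[:2]/np.linalg.norm(nn[:2]);print("face",nn,"yaw",yaw,"edge",c[:2]-h*(c[2]-70))
y=np.array([-h[1],h[0]])
print("face y range (dryer y dir)",np.percentile(f[:,:2]@y,[.3,99.7]))
for d in ctrl.trace(im,"peg_1"):
    p=cloud(im,d["pixels"],s); p=p[(p[:,2]>145)&(p[:,2]<215)]
    if len(p)<30: continue
    t=p[p[:,2]>np.percentile(p[:,2],92)].mean(0); print("peg",round(d["score"],2),len(p),"tip",np.round(t,1),"along y",round(t[:2]@y,1))
m=(P[:,2]>38)&(P[:,2]<52)&(P[:,0]<480)&(P[:,0]>420)&(P[:,1]<-30)&(P[:,1]>-190); b=P[m]
print("bar",len(b),b.mean(0),np.percentile(b,[1,99],axis=0).round(1).tolist()); w,v=np.linalg.eigh(np.cov(b[:,:2].T));a=v[:,1]*np.sign(v[1,1]);print("bar yaw",np.arctan2(-a[0],a[1]), cv2.minAreaRect(b[:,:2].astype(np.float32)))
```

```text
clk 3.65 p [520.  -55.7 398.5] rpy [-3.14  -0.     1.496] q [-0.41  0.34  0.66  1.62 -0.22  1.26  0.22] F [ 0.1  0.5 -0.5] w 85.4
304.3972948147049
[[-626.87071996 -692.11966158 -751.06782514]
 [ 965.78884114  387.11805341  498.48180423]]
face [-0.7039349   0.05965446  0.70775491] yaw -0.0845422908515983 edge [635.93349789 -88.15873953]
face y range (dryer y dir) [-197.61104024   79.89404803]
peg 0.88 517 tip [ 641.5 -147.4  199.7] along y -92.7
peg 0.71 569 tip [647.  -74.1 201.3] along y -19.2
bar 395 [446.97148085 -99.0599029   46.65043676] [[439.7, -144.3, 38.8], [453.4, -56.5, 49.1]]
bar yaw -0.04063779316874254 ((446.35595703125, -100.53953552246094), (89.06535339355469, 12.210026741027832), 87.60720825195312)
```

View pics/w1.png

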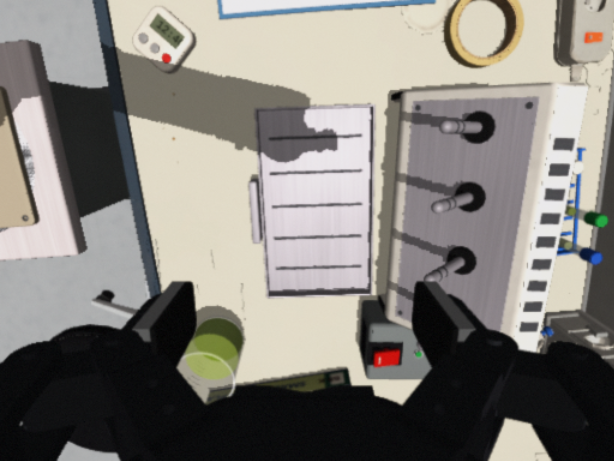

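The wrist view shows the tray at (315,200), its bar at (255,210), pegs at (465,127), (455,200) and (448,265), and the rocker at (386,358). I'll grip the bar from above and slide the tray in.

Run:
```python
from h import *
go([446.5,-100.3,130],[np.pi,0,1.529])
go([446.5,-100.3,29],[np.pi,0,1.529])
```

```text
t [-0.1695 -0.2281  0.8957] w [-0.0014 -0.0008 -0.0199] rows 6.0
t [-0.1699 -0.2273  1.2323] w [-0.0014 -0.0008 -0.0199] rows 8.0
```

Emit:
jog_arm([
  {"tx":-0.17,"ty":-0.228,"tz":0.896,"wx":-0.001,"wy":-0.001,"wz":-0.02,"claw":0},
  {"tx":-0.17,"ty":-0.228,"tz":0.896,"wx":-0.001,"wy":-0.001,"wz":-0.02,"claw":0},
  {"tx":-0.17,"ty":-0.228,"tz":0.896,"wx":-0.001,"wy":-0.001,"wz":-0.02,"claw":0},
  {"tx":-0.17,"ty":-0.228,"tz":0.896,"wx":-0.001,"wy":-0.001,"wz":-0.02,"claw":0},
  {"tx":-0.17,"ty":-0.228,"tz":0.896,"wx":-0.001,"wy":-0.001,"wz":-0.02,"claw":0},
  {"tx":-0.17,"ty":-0.228,"tz":0.896,"wx":-0.001,"wy":-0.001,"wz":-0.02,"claw":0},
  {"tx":-0.17,"ty":-0.228,"tz":0.896,"wx":-0.001,"wy":-0.001,"wz":-0.02,"claw":0},
  {"tx":-0.17,"ty":-0.228,"tz":0.896,"wx":-0.001,"wy":-0.001,"wz":-0.02,"claw":0},
])

```text
clock: 4.55
eef_pos: [447.7, -102.2, 131.3]
tool_rot: [3.14, 0.001, 1.527]
force: [-0.8, -0.7, -0.3]
width: 85.2
gripper_force: 0.0
```

Run:
```python
from h import *
pose();go([446.5,-100.3,29],[np.pi,0,1.529])
```

```text
clk 4.55 p [ 447.7 -102.2  131.3] rpy [3.140e+00 1.000e-03 1.527e+00] q [-0.15  0.57  0.45  2.14 -0.48  0.53  0.62] F [-0.8 -0.7 -0.3] w 85.2
t [ 0.0063 -0.0049  0.341 ] w [ 0.001   0.0005 -0.0014] rows 3.0
```

Emit:
jog_arm([
  {"tx":0.004,"ty":-0.003,"tz":0.17,"wx":0,"wy":0,"wz":0,"claw":0},
  {"tx":0.004,"ty":-0.003,"tz":0.34,"wx":0,"wy":0,"wz":0,"claw":0},
  {"tx":0.004,"ty":-0.003,"tz":0.34,"wx":0,"wy":0,"wz":0,"claw":0},
  {"tx":0.004,"ty":-0.003,"tz":0.34,"wx":0,"wy":0,"wz":0,"claw":1},
  {"tx":0.004,"ty":-0.003,"tz":0.34,"wx":0,"wy":0,"wz":0,"claw":1},
  {"tx":0.004,"ty":-0.003,"tz":0.34,"wx":0,"wy":0,"wz":0,"claw":1},
  {"tx":0.004,"ty":-0.003,"tz":0.34,"wx":0,"wy":0,"wz":0,"claw":1},
  {"tx":0.004,"ty":-0.003,"tz":0.34,"wx":0,"wy":0,"wz":0,"claw":1},
  {"tx":0.004,"ty":-0.003,"tz":0.34,"wx":0,"wy":0,"wz":0,"claw":1},
  {"tx":0.004,"ty":-0.003,"tz":0.34,"wx":0,"wy":0,"wz":0,"claw":1},
])

```text
clock: 5.55
eef_pos: [447.4, -102.3, 30.3]
tool_rot: [3.138, 0.001, 1.526]
force: [-0.5, 0.3, 13.2]
width: 10.7
gripper_force: 59.2
```

Run:
```python
from h import *
s=pose();c,sn=np.cos(-.0845),np.sin(-.0845)
O=np.array([634.5,-112.])
for xd in(-193,-150,-88,-82,-76):
    p=O+xd*np.array([c,sn]); go([*p,s["eef_pos"][2]],[np.pi,0,np.pi/2-.0845])
```

```text
clk 5.55 p [ 447.4 -102.3   30.3] rpy [3.138e+00 1.000e-03 1.526e+00] q [ 0.01  0.75  0.23  2.19 -0.65  0.26  0.77] F [-0.5  0.3 13.2] w 10.7
t [ 0.021  -0.0183 -0.0001] w [0.0026 0.0007 0.025 ] rows 1.0
t [0.0154 0.1249 0.0005] w [0.0026 0.0007 0.025 ] rows 1.0
t [0.0072 0.3314 0.0013] w [0.0026 0.0007 0.025 ] rows 2.0
t [0.0064 0.3514 0.0014] w [0.0026 0.0007 0.025 ] rows 3.0
t [0.0057 0.3714 0.0015] w [0.0026 0.0007 0.025 ] rows 3.0
```

Emit:
jog_arm([
  {"tx":0.02,"ty":0,"tz":-0.003,"wx":0,"wy":0,"wz":0.025,"claw":1},
  {"tx":0.02,"ty":0,"tz":-0.003,"wx":0,"wy":0,"wz":0.025,"claw":1},
  {"tx":0.018,"ty":0.06,"tz":-0.003,"wx":0,"wy":0,"wz":0.025,"claw":1},
  {"tx":0.015,"ty":0.12,"tz":-0.003,"wx":0,"wy":0,"wz":0.025,"claw":1},
  {"tx":0.013,"ty":0.18,"tz":-0.003,"wx":0,"wy":0,"wz":0.025,"claw":1},
  {"tx":0.011,"ty":0.24,"tz":-0.003,"wx":0,"wy":0,"wz":0.025,"claw":1},
  {"tx":0.009,"ty":0.28,"tz":-0.003,"wx":0,"wy":0,"wz":0.025,"claw":1},
  {"tx":0.008,"ty":0.31,"tz":-0.003,"wx":0,"wy":0,"wz":0.025,"claw":1},
  {"tx":0.007,"ty":0.33,"tz":-0.003,"wx":0,"wy":0,"wz":0.025,"claw":1},
  {"tx":0.007,"ty":0.34,"tz":-0.003,"wx":0,"wy":0,"wz":0.025,"claw":1},
  {"tx":0.007,"ty":0.34,"tz":-0.003,"wx":0,"wy":0,"wz":0.025,"claw":1},
])

```text
clock: 6.65
eef_pos: [548.4, -105.2, 30.3]
tool_rot: [3.14, 0.002, 1.487]
force: [-0.4, 0.1, 4.5]
width: 10.5
gripper_force: 59.5
```

Emit:
jog_arm([
  {"tx":0,"ty":0.01,"tz":0,"wx":0,"wy":0,"wz":0,"claw":1},
  {"tx":0,"ty":0.018,"tz":0,"wx":0,"wy":0,"wz":0,"claw":1},
  {"tx":0,"ty":0.024,"tz":0,"wx":0,"wy":0,"wz":0,"claw":1},
  {"tx":0,"ty":0.03,"tz":0,"wx":0,"wy":0,"wz":0,"claw":1},
  {"tx":0,"ty":0.03,"tz":0,"wx":0,"wy":0,"wz":0,"claw":1},
])

```text
clock: 7.15
eef_pos: [556.8, -105.9, 30.3]
tool_rot: [3.141, 0.001, 1.487]
force: [-2.8, -0.3, 5.8]
width: 10.4
gripper_force: 59.7
```

Light contact starting; push a little further in.

Emit:
jog_arm([
  {"tx":0,"ty":0.007,"tz":0,"wx":0,"wy":0,"wz":0,"claw":1},
  {"tx":0,"ty":0.013,"tz":0,"wx":0,"wy":0,"wz":0,"claw":1},
  {"tx":0,"ty":0.013,"tz":0,"wx":0,"wy":0,"wz":0,"claw":1},
])

```text
clock: 7.45
eef_pos: [558.4, -106.0, 30.3]
tool_rot: [-3.138, 0.0, 1.486]
force: [-7.1, -0.1, 9.6]
width: 11.0
gripper_force: 39.3
```

Emit:
jog_arm([
  {"tx":0,"ty":0.004,"tz":0,"wx":0,"wy":0,"wz":0,"claw":0.5},
  {"tx":0,"ty":0,"tz":0,"wx":0,"wy":0,"wz":0,"claw":0.5},
  {"tx":0,"ty":0,"tz":0,"wx":0,"wy":0,"wz":0,"claw":0.5},
  {"tx":0,"ty":0,"tz":0,"wx":0,"wy":0,"wz":0,"claw":0.5},
  {"tx":0,"ty":-0.01,"tz":-0.1,"wx":0,"wy":0,"wz":0,"claw":0.5},
  {"tx":0,"ty":-0.15,"tz":-0.3,"wx":0,"wy":0,"wz":0,"claw":0.4},
  {"tx":0,"ty":-0.3,"tz":-0.95,"wx":0,"wy":0,"wz":0,"claw":0.3},
  {"tx":0,"ty":-0.3,"tz":-0.95,"wx":0,"wy":0,"wz":0,"claw":0.3},
  {"tx":0,"ty":-0.3,"tz":-0.95,"wx":0,"wy":0,"wz":0,"claw":0.3},
  {"tx":0,"ty":-0.3,"tz":-0.95,"wx":0,"wy":0,"wz":0,"claw":0.3},
  {"tx":0,"ty":-0.3,"tz":-0.95,"wx":0,"wy":0,"wz":0,"claw":0.3},
])

```text
clock: 8.55
eef_pos: [471.7, -98.8, 318.7]
tool_rot: [3.134, 0.001, 1.485]
force: [0.5, 0.5, -0.0]
width: 59.4
gripper_force: 0.0
```

Run:
```python
from h import *
s=pose(); im=ctrl.get_image("wrist"); save(im,"w2.png",scale=1.0)
P=cloud(im,np.ones((384,512),bool),s)
m=(P[:,2]>38)&(P[:,2]<52)&(P[:,0]<580)&(P[:,0]>520)&(P[:,1]<-30)&(P[:,1]>-190); b=P[m]
print("bar",len(b),cv2.minAreaRect(b[:,:2].astype(np.float32)),np.median(b,0))
yd=np.array([.0844,.9964])
for d in ctrl.trace(im,"peg_1"):
    p=cloud(im,d["pixels"],s); p=p[(p[:,2]>145)&(p[:,2]<215)]
    if len(p)<30: continue
    t=p[p[:,2]>np.percentile(p[:,2],92)].mean(0); print("peg",round(d["score"],2),len(p),"tip",np.round(t,1),"along y",round(t[:2]@yd,1))
from h import go
p0=s
go([400,150,330],[np.pi,0,2.3]); s2=dict(s,eef_pos=np.array([400,150,330.]),tool_rot=np.array([np.pi,0,2.3])); go([560,270,330],[np.pi,0,np.pi],s2)
```

```text
clk 8.55 p [471.7 -98.8 318.7] rpy [3.134e+00 1.000e-03 1.485e+00] q [-0.38  0.34  0.72  1.87 -0.26  1.02  0.36] F [ 0.5  0.5 -0. ] w 59.4
bar 607 ((556.671630859375, -104.09359741210938), (88.81703186035156, 12.491851806640625), 85.07865142822266) [ 555.77440987 -101.95271226   46.96867811]
peg 0.77 758 tip [ 640.2 -149.8  201.5] along y -95.3
peg 0.73 518 tip [ 658.9 -223.4  175.8] along y -167.0
peg 0.71 948 tip [652.8   0.8 201.8] along y 55.9
peg 0.67 788 tip [646.6 -74.4 201.8] along y -19.5
t [ 0.8048 -0.3104 -0.0434] w [ 0.0049  0.0026 -0.5181] rows 6.0
t [-0.0571  0.6642  0.    ] w [ 0.      0.     -0.5358] rows 6.0
```

View pics/w2.png

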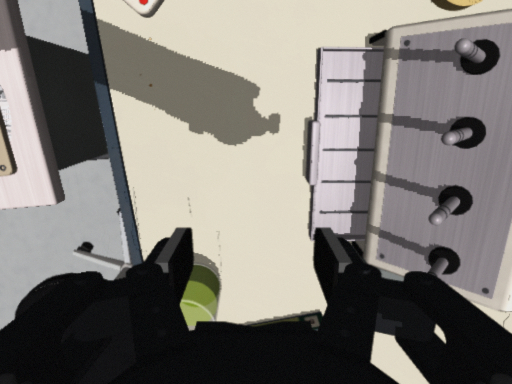

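Tray home: bar at x≈557 and square with the dryer, and all four pegs are visible. Now to the bottles.

Emit:
jog_arm([
  {"tx":0.8,"ty":-0.3,"tz":-0.05,"wx":0,"wy":0,"wz":-0.518,"claw":0},
  {"tx":0.8,"ty":-0.3,"tz":-0.05,"wx":0,"wy":0,"wz":-0.518,"claw":0},
  {"tx":0.8,"ty":-0.3,"tz":-0.05,"wx":0,"wy":0,"wz":-0.518,"claw":0},
  {"tx":0.8,"ty":-0.3,"tz":-0.05,"wx":0,"wy":0,"wz":-0.518,"claw":0},
  {"tx":0.8,"ty":-0.3,"tz":-0.05,"wx":0,"wy":0,"wz":-0.518,"claw":0},
  {"tx":0.8,"ty":-0.3,"tz":-0.05,"wx":0,"wy":0,"wz":-0.518,"claw":0},
  {"tx":0.8,"ty":-0.3,"tz":-0.05,"wx":0,"wy":0,"wz":-0.518,"claw":0},
])

```text
clock: 9.35
eef_pos: [400.9, 150.8, 328.1]
tool_rot: [-3.14, 0.001, 2.305]
force: [-0.0, 0.1, 0.3]
width: 85.0
gripper_force: 0.0
```

Run:
```python
from h import *
pose(); go([490,270,360],[np.pi,0,np.pi])
```

```text
clk 9.35 p [400.9 150.8 328.1] rpy [-3.140e+00  1.000e-03  2.305e+00] q [-0.8   0.21  0.46  1.96 -0.11  1.    0.44] F [-0.   0.1  0.3] w 85.0
t [ 0.0959  0.4863 -0.1074] w [-1.400e-03  4.000e-04 -5.327e-01] rows 6.0
```

Emit:
jog_arm([
  {"tx":0.096,"ty":0.486,"tz":-0.107,"wx":0,"wy":0,"wz":-0.533,"claw":0},
  {"tx":0.096,"ty":0.486,"tz":-0.107,"wx":0,"wy":0,"wz":-0.533,"claw":0},
  {"tx":0.096,"ty":0.486,"tz":-0.107,"wx":0,"wy":0,"wz":-0.533,"claw":0},
  {"tx":0.096,"ty":0.486,"tz":-0.107,"wx":0,"wy":0,"wz":-0.533,"claw":0},
  {"tx":0.096,"ty":0.486,"tz":-0.107,"wx":0,"wy":0,"wz":-0.533,"claw":0},
  {"tx":0.096,"ty":0.486,"tz":-0.107,"wx":0,"wy":0,"wz":-0.533,"claw":0},
  {"tx":0.096,"ty":0.486,"tz":-0.107,"wx":0,"wy":0,"wz":-0.533,"claw":0},
])

```text
clock: 10.05
eef_pos: [492.2, 265.6, 360.0]
tool_rot: [-3.138, 0.0, 3.133]
force: [-0.2, -0.9, -0.4]
width: 85.5
gripper_force: 0.0
```

```bash
cat >> h.py <<'E'
def bottles(name=None):
    s=pose(); im=ctrl.get_image("wrist")
    if name: save(im,name)
    hsv=cv2.cvtColor(im["img"],cv2.COLOR_RGB2HSV)
    m=((hsv[...,0]<18)&(hsv[...,1]>100)&(hsv[...,2]>25)).astype(np.uint8)
    m=cv2.morphologyEx(m,cv2.MORPH_OPEN,np.ones((3,3)))
    k,l,st,_=cv2.connectedComponentsWithStats(m); out=[]
    for i in range(1,k):
        if st[i,4]<400: continue
        p=cloud(im,l==i,s); 
        b=p[(p[:,2]>39)&(p[:,2]<50)]
        if len(b)<150: continue
        # body: top face; drop neck (narrow, lower)
        (c,wh,an)=cv2.minAreaRect(p[p[:,2]>5][:,:2].astype(np.float32))
        (cb,whb,_)=cv2.minAreaRect(b[:,:2].astype(np.float32))
        a=p[:,:2].mean(0)-0; w,v=np.linalg.eigh(np.cov(p[:,:2].T)); ax=v[:,1]*np.sign(v[0,1])
        wb,vb=np.linalg.eigh(np.cov(b[:,:2].T)); axb=vb[:,1]*np.sign(vb[0,1])
        t=b[:,:2]@axb; n=np.array([-axb[1],axb[0]]); q=b[:,:2]@n
        print("bottle body c",np.round(cb,1),"wh",np.round(whb),"ang body",round(np.arctan2(axb[1],axb[0]),3),"all",round(np.arctan2(ax[1],ax[0]),3),"t",np.round(np.percentile(t,[1,99])-cb@axb,1),"full c",np.round(c,1),np.round(wh,0),round(an,1),"z",round(np.median(b[:,2]),1))
E
python3 - <<'E'
from h import *
bottles("w3.png")
E
```

```text
clk 10.05 p [492.2 265.6 360. ] rpy [-3.138  0.     3.133] q [-0.72  0.38  0.25  1.59 -0.1   1.18  1.12] F [-0.2 -0.9 -0.4] w 85.5
bottle body c [492.  223.5] wh [ 39. 113.] ang body -0.127 all -0.125 t [-55.9  30.3] full c [495.1 223.1] [ 39. 120.] 83.0 z 44.2
bottle body c [494.2 340.8] wh [ 40. 117.] ang body -0.042 all -0.042 t [-57.7  29.5] full c [495.5 343.9] [ 47. 119.] 86.9 z 44.2
bottle body c [630.6 216.7] wh [ 38. 117.] ang body -0.187 all -0.189 t [-57.7  30. ] full c [632.2 216.4] [ 38. 120.] 79.4 z 44.1
bottle body c [636.2 358.6] wh [111.  39.] ang body 0.1 all 0.1 t [-54.7  32.7] full c [640.9 358.9] [120.  39.] 5.4 z 44.2
```

View pics/w3.png

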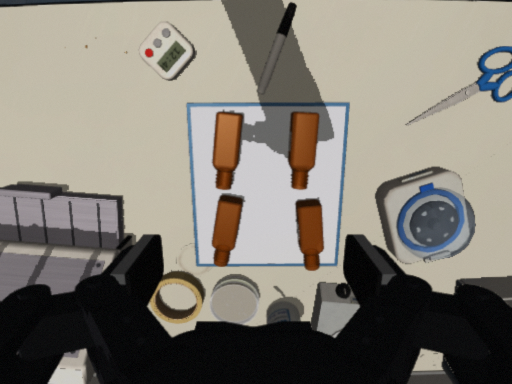

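Four bottles are on the pad, with bodies near (228,142), (303,140), (228,225) and (310,230) and necks pointing away from the robot. Before choosing the grasp tilt I'll fit a quick kinematic model from the recorded poses, to see which tilts are reachable.

```bash
cat > kin.py <<'E'
import numpy as np, itertools
from scipy.optimize import least_squares
from scipy.spatial.transform import Rotation as R
S=[([-1.351,.629,.038,1.518,-.027,.996,-.02],[183.2,623.7,231.3],2.856),([-0.81,.13,.51,2.05,-.07,.98,-.03],[371.2,108.2,330.4],1.796),
([-.41,.34,.66,1.62,-.22,1.26,.22],[520,-55.7,398.5],1.496),([-.15,.57,.45,2.14,-.48,.53,.62],[447.7,-102.2,131.3],1.527),
([.01,.75,.23,2.19,-.65,.26,.77],[447.4,-102.3,30.3],1.526),([-.38,.34,.72,1.87,-.26,1.02,.36],[471.7,-98.8,318.7],1.485),
([-.8,.21,.46,1.96,-.11,1.0,.44],[400.9,150.8,328.1],2.305),([-.72,.38,.25,1.59,-.1,1.18,1.12],[492.2,265.6,360],3.133)]
E=lambda a,x:R.from_euler(a,x).as_matrix()
def fk(q,k,sg):
    h,L1,L2,Lt,c,o1,e1,e2=k; T=np.zeros(3);A=np.eye(3)
    A=E('z',sg[0]*q[0]);p=np.array([0,0,h])+A@[o1,0,0]
    A=A@E('y',q[1])@E('z',sg[1]*q[2]);p=p+A@[e1,0,L1]
    A=A@E('y',q[3])@E('z',sg[2]*q[4]);p=p+A@[e2,0,L2]
    A=A@E('y',q[5])@E('z',sg[3]*q[6]+c);p=p+A@[0,0,Lt]
    return p,A
def res(k,sg):
    r=[]
    for q,p,y in S:
        a,A=fk(q,k,sg);r+=list((a-p)/10);r+=list((A-R.from_euler('xyz',[np.pi,0,y]).as_matrix()).ravel()*10)
    return r
def fit():
    best=None
    for sg in itertools.product([1,-1],repeat=4):
        for c in(0,1.57,3.14,-1.57):
            f=least_squares(res,[300,400,400,250,c,0,0,0],args=(sg,))
            if best is None or f.cost<best[0]: best=(f.cost,sg,f.x)
    return best
lo=np.array([-3.06,-.37,-1.25,.18,-1.1,.23,-2.94]);hi=np.array([3.06,2.12,1.32,2.47,4.24,1.98,2.94])
def ik(p,A,k,sg,q0s):
    b=None
    for q0 in q0s:
        f=least_squares(lambda q:np.r_[(fk(q,k,sg)[0]-p)/10,(fk(q,k,sg)[1]-A).ravel()*10,(q-q0)*.003],np.clip(q0,lo+.02,hi-.02),bounds=(lo+.01,hi-.01))
        e=(np.linalg.norm(fk(f.x,k,sg)[0]-p),np.linalg.norm(fk(f.x,k,sg)[1]-A))
        if b is None or sum(e)<sum(b[0]): b=(e,f.x)
    return b
E
python3 - <<'E'
from kin import *
c,sg,k=fit();print(c,sg,np.round(k,2))
np.save("k.npy",np.r_[k,sg])
q0s=[S[i][0] for i in(0,4,7,3)]
def tool(phi,th): # tilt th forward(+)
    n=np.array([-np.sin(phi),np.cos(phi),0]);return R.from_rotvec(-th*n).as_matrix()@R.from_euler('xyz',[np.pi,0,phi+np.pi]).as_matrix()
for nm,g,phi in(("A",[485,224,23],-.126),("B",[485,341,23],-.042),("C",[622,218,23],-.188),("D",[631,358,23],.1)):
    for th in(0,.17,.35,.52,.785):
        A=tool(phi,th);p=np.array(g)+A[:,2]*12
        e,q=ik(p,A,k,sg,q0s);print(nm,th,np.round(e,2),np.round(q,2))
for nm,o in(("peg1",[704.9,-3.6,144]),("peg4",[685.7,-230.8,144])):
    u=np.array([-.7045,.0597,.7071])
    for d in(70,175):
      for th in(0,-.17,-.35,-.52,-.785):
        A=tool(-.0845,th);p=np.array(o)+u*d+A[:,2]*12
        e,q=ik(p,A,k,sg,q0s);print(nm,d,th,np.round(e,2),np.round(q,2))
E
```

```text
10.039941177636273 (-1, -1, -1, -1) [761.15 541.8  377.59 755.75   1.57 -34.82  39.71 -14.13]
A 0 [0. 0.] [-0.48  0.8   0.06  1.96 -0.11  0.38  1.12]
A 0.17 [0. 0.] [-0.4   0.77 -0.19  2.21  1.45  0.24 -0.51]
A 0.35 [0. 0.] [-0.2   1.04 -0.77  2.44  2.    0.99 -1.21]
A 0.52 [0.71 0.04] [-1.54  1.06  0.46  2.46  2.83  0.39 -2.72]
A 0.785 [0. 0.] [-1.34  1.36 -0.32  2.41  1.89  1.21 -2.22]
B 0 [0. 0.] [-0.67  0.85  0.08  1.79 -0.13  0.51  1.02]
B 0.17 [0. 0.] [-0.7   0.79 -0.06  2.05  0.76  0.24  0.05]
B 0.35 [0. 0.] [-0.71  0.86 -0.32  2.23  1.84  0.54 -1.18]
B 0.52 [0. 0.] [-0.88  1.02 -0.42  2.33  1.97  0.91 -1.58]
B 0.785 [0. 0.] [-1.46  1.25 -0.2   2.24  1.8   1.02 -1.98]
C 0 [0. 0.] [-0.45  0.93  0.18  1.57 -0.23  0.66  1.22]
C 0.17 [0. 0.] [-0.58  0.84  0.18  1.91 -0.11  0.27  1.01]
C 0.35 [0. 0.] [-0.43  0.85 -0.21  2.13  1.82  0.4  -0.95]
C 0.52 [0. 0.] [-0.46  1.02 -0.42  2.29  2.11  0.88 -1.41]
C 0.785 [0. 0.] [-0.96  1.3  -0.27  2.31  2.06  1.2  -1.93]
D 0 [0. 0.] [-0.6   1.01  0.14  1.33 -0.16  0.81  1.26]
D 0.17 [0. 0.] [-0.69  0.89  0.13  1.73 -0.04  0.38  1.1 ]
D 0.35 [
[... 828 characters left out ...]
 0.4   0.    1.97  1.5 ]
peg4 70 0 [0. 0.] [ 0.19  0.74  0.24  1.44 -0.19  0.98  1.97]
peg4 70 -0.17 [0. 0.] [ 0.2   0.98  0.24  0.92 -0.15  1.42  1.88]
peg4 70 -0.35 [1.97 0.1 ] [ 0.25  1.31  0.17  0.19 -0.09  1.92  1.79]
peg4 70 -0.52 [6.53 0.32] [ 0.22  1.31  0.23  0.19 -0.12  1.93  1.78]
peg4 70 -0.785 [13.37  0.66] [ 0.17  1.32  0.31  0.19 -0.16  1.94  1.78]
peg4 175 0 [0. 0.] [ 0.15  0.56  0.32  1.6  -0.2   1.01  2.02]
peg4 175 -0.17 [0. 0.] [ 0.17  0.78  0.28  1.18 -0.15  1.37  1.92]
peg4 175 -0.35 [0. 0.] [0.27 1.14 0.08 0.43 0.01 1.92 1.81]
peg4 175 -0.52 [4.37 0.21] [ 0.23  1.18  0.12  0.35 -0.    1.97  1.8 ]
peg4 175 -0.785 [11.35  0.55] [ 0.18  1.19  0.17  0.37 -0.01  1.97  1.79]
```

Emit:
jog_arm([
  {"tx":0,"ty":0,"tz":0,"wx":0,"wy":0.09,"wz":0,"claw":0},
  {"tx":0,"ty":0,"tz":0,"wx":0,"wy":0.18,"wz":0,"claw":0},
  {"tx":0,"ty":0,"tz":0,"wx":0,"wy":0.27,"wz":0,"claw":0},
  {"tx":0,"ty":0,"tz":0,"wx":0,"wy":0.36,"wz":0,"claw":0},
  {"tx":0,"ty":0,"tz":0,"wx":0,"wy":0.36,"wz":0,"claw":0},
  {"tx":0,"ty":0,"tz":0,"wx":0,"wy":0.36,"wz":0,"claw":0},
])

```text
clock: 10.7
eef_pos: [492.0, 266.8, 359.5]
tool_rot: [-3.137, -0.565, 3.131]
force: [0.3, -0.8, 0.4]
width: 85.4
gripper_force: 0.0
```

```bash
python3 -c "
from h import *
import json
s=ctrl.read_state();pose();json.dump([list(map(float,s[k])) for k in('qpos','eef_pos','tool_rot')],open('s1.json','w'))"
```

```text
clk 10.7 p [492.  266.8 359.5] rpy [-3.137 -0.565  3.131] q [-0.5   0.71  0.19  1.15 -0.31  1.83  1.24] F [ 0.3 -0.8  0.4] w 85.4
```

Emit:
jog_arm([
  {"tx":0,"ty":0,"tz":0,"wx":0,"wy":-0.09,"wz":0,"claw":0},
  {"tx":0,"ty":0,"tz":0,"wx":0,"wy":-0.18,"wz":0,"claw":0},
  {"tx":0,"ty":0,"tz":0,"wx":0,"wy":-0.27,"wz":0,"claw":0},
  {"tx":0,"ty":0,"tz":0,"wx":0,"wy":-0.36,"wz":0,"claw":0},
  {"tx":0,"ty":0,"tz":0,"wx":0,"wy":-0.45,"wz":0,"claw":0},
  {"tx":0,"ty":0,"tz":0,"wx":0,"wy":-0.54,"wz":0,"claw":0},
  {"tx":0,"ty":0,"tz":0,"wx":0,"wy":-0.6,"wz":0,"claw":0},
  {"tx":0,"ty":0,"tz":0,"wx":0,"wy":-0.6,"wz":0,"claw":0},
  {"tx":0,"ty":0,"tz":0,"wx":0,"wy":-0.6,"wz":0,"claw":0},
])

```text
clock: 11.6
eef_pos: [490.8, 268.3, 363.3]
tool_rot: [3.139, 0.38, 3.138]
force: [0.6, 0.1, 0.1]
width: 85.6
gripper_force: 0.0
```

Run:
```python
from h import *
import json
s=ctrl.read_state();pose();json.dump([list(map(float,s[k])) for k in('qpos','eef_pos','tool_rot')],open('s2.json','w'))
import kin
kin.S=[(q,p,[np.pi,0,y]) for q,p,y in kin.S]+[tuple(json.load(open(f))) for f in('s1.json','s2.json')]
E,R_,lsq=kin.E,kin.R,kin.least_squares
def fk(q,k,sg):
    h,L1,L2,Lt,c,o1,e1,e2,w,e3=k
    A=E('z',-q[0]);p=np.array([0,0,h])+A@[o1,0,0]
    A=A@E('y',q[1])@E('z',-q[2]);p=p+A@[e1,0,L1]
    A=A@E('y',q[3])@E('z',-q[4]);p=p+A@[e2,0,L2]
    A=A@E('y',q[5]);p=p+A@[w,0,0]
    A=A@E('z',-q[6]+c);p=p+A@[0,0,Lt]
    return p,A
def res(k):
    r=[]
    for q,p,y in kin.S:
        a,A=fk(q,k,0);r+=list((a-p)/10);r+=list((A-R_.from_euler('xyz',y).as_matrix()).ravel()*10)
    return r
b=None
for h in(260,330,400):
    f=lsq(res,[h,380,380,h,1.57,0,0,0,0,0],loss="soft_l1"); print(f.cost,np.round(f.x,1))
    if b is None or f.cost<b.cost:b=f
r=np.array(b.fun).reshape(-1,12);print(np.round(np.linalg.norm(r[:,:3],axis=1)*10,1),np.round(np.linalg.norm(r[:,3:],axis=1)/10,3))
np.save("k.npy",b.x)
kin.fk=fk
from kin import ik
q0s=[kin.S[i][0] for i in(0,4,7,8)]
def tool(phi,th):
    n=np.array([-np.sin(phi),np.cos(phi),0]);return R.from_rotvec(-th*n).as_matrix()@R.from_euler('xyz',[np.pi,0,phi+np.pi]).as_matrix()
for nm,g,phi in(("A",[485,224,23],-.126),("D",[631,358,23],.1)):
    for th in(-.17,0,.17,.35,.52,.785):
        A=tool(phi,th);p=np.array(g)+A[:,2]*12
        e,q=ik(p,A,b.x,0,q0s);print(nm,th,np.round(e,2),np.round(q,2))
for nm,o in(("peg1",[704.9,-3.6,144]),("peg4",[685.7,-230.8,144])):
    u=np.array([-.7045,.0597,.7071])
    for d in(70,175):
      for th in(0,-.35,-.52,-.65,-.785):
        A=tool(-.0845,th);p=np.array(o)+u*d+A[:,2]*12
        e,q=ik(p,A,b.x,0,q0s);print(nm,d,th,np.round(e,2),np.round(q,2))
```

```text
clk 11.6 p [490.8 268.3 363.3] rpy [3.139 0.38  3.138] q [-0.99  0.22  0.36  1.9   0.22  0.74  0.78] F [0.6 0.1 0.1] w 85.6
8.89323813797952 [338.6 557.5 387.5 344.2   1.6 -40.5  14.2  -5.1 -22.1   0. ]
8.893238144810185 [338.6 557.5 387.5 344.2   1.6 -40.5  14.2  -5.1 -22.1   0. ]
8.893238138434457 [338.6 557.5 387.5 344.2   1.6 -40.5  14.2  -5.1 -22.1   0. ]
[26.6  7.5  3.   7.4 12.2  7.7  7.5 20.2 23.1 21.6] [0.003 0.013 0.008 0.005 0.009 0.011 0.012 0.009 0.003 0.003]
A -0.17 [0. 0.] [-0.4   0.84  0.02  1.84 -0.17  0.61  1.21]
A 0 [0. 0.] [-0.5   0.8   0.08  1.98 -0.17  0.37  1.16]
A 0.17 [0. 0.] [-0.33  0.79 -0.16  2.08  1.    0.24  0.05]
A 0.35 [0. 0.] [-0.34  0.81 -0.22  2.15  1.83  0.37 -0.82]
A 0.52 [0. 0.] [-0.11  0.95 -0.65  2.25  2.05  0.89 -0.99]
A 0.785 [0. 0.] [-0.48  0.97 -0.33  2.33  2.27  1.08 -1.47]
D -0.17 [0. 0.] [-0.59  1.07  0.2   1.2  -0.28  1.06  1.35]
D 0 [0. 0.] [-0.6   0.99  0.13  1.39 -0.16  0.77  1.27]
D 0.17 [0. 0.] [-0.65  0.95  0.16  1.57 -0.12  0.49  1.21]
D 0.35 [0. 0.] [-0.58  0.92  0.03  1.71  0.59  0.24  0.54]
D 0.52 [0. 0.] [-0.58  0.92 -0.01  1
[... 720 characters left out ...]
0.1   0.96  0.    1.97  1.46]
peg4 70 0 [0. 0.] [ 0.19  0.73  0.24  1.48 -0.19  0.95  1.97]
peg4 70 -0.35 [0. 0.] [ 0.16  0.93  0.31  1.08 -0.14  1.5   1.91]
peg4 70 -0.52 [0. 0.] [ 0.18  1.05  0.3   0.85 -0.11  1.76  1.89]
peg4 70 -0.65 [0.24 0.01] [ 0.23  1.15  0.18  0.65 -0.    1.97  1.84]
peg4 70 -0.785 [5.69 0.17] [ 0.2   1.15  0.22  0.67 -0.    1.97  1.86]
peg4 175 0 [0. 0.] [ 0.14  0.55  0.33  1.62 -0.2   1.    2.02]
peg4 175 -0.35 [0. 0.] [ 0.13  0.75  0.34  1.28 -0.11  1.48  1.95]
peg4 175 -0.52 [0. 0.] [ 0.15  0.85  0.32  1.11 -0.07  1.7   1.93]
peg4 175 -0.65 [0. 0.] [ 0.17  0.94  0.31  0.98 -0.04  1.87  1.92]
peg4 175 -0.785 [2.54 0.07] [ 0.17  0.99  0.29  0.91 -0.    1.97  1.92]
```

```bash
cat >> h.py <<'E'
def tool(phi,th):
    "tool over a bottle of heading phi, tilted th forward"
    n=np.array([-np.sin(phi),np.cos(phi),0]);return R.from_rotvec(-th*n).as_matrix()@R.from_euler('xyz',[np.pi,0,phi+np.pi]).as_matrix()
U=np.array([-.7045,.0597,.7071]); PEG={i:np.array([704.9-6.41*(i-1),-3.6-75.73*(i-1),144.]) for i in(1,2,3,4)}
def grasp(c,phi,th,up=0,tz=8,back=10):
    a=np.array([np.cos(phi),np.sin(phi)]);g=np.array(c)-back*a;A=tool(phi,th)
    p=np.r_[g+A[:2,2]*14,tz]-A[:,2]*up
    go(p,0,Rm=A)
E
python3 - <<'E'
from h import *
pose();grasp([495.1,223.1],-.126,.1,110)
E
```

```text
clk 11.6 p [490.8 268.3 363.3] rpy [3.139 0.38  3.138] q [-0.99  0.22  0.36  1.9   0.22  0.74  0.78] F [0.6 0.1 0.1] w 85.6
t [ 0.3498 -0.1442  0.7425] w [0.02   0.1776 0.076 ] rows 5.0
```

Emit:
jog_arm([
  {"tx":0.35,"ty":-0.144,"tz":0.742,"wx":0.02,"wy":0.178,"wz":0.076,"claw":0},
  {"tx":0.35,"ty":-0.144,"tz":0.742,"wx":0.02,"wy":0.178,"wz":0.076,"claw":0},
  {"tx":0.35,"ty":-0.144,"tz":0.742,"wx":0.02,"wy":0.178,"wz":0.076,"claw":0},
  {"tx":0.35,"ty":-0.144,"tz":0.742,"wx":0.02,"wy":0.178,"wz":0.076,"claw":0},
  {"tx":0.35,"ty":-0.144,"tz":0.742,"wx":0.02,"wy":0.178,"wz":0.076,"claw":0},
  {"tx":0.35,"ty":-0.144,"tz":0.742,"wx":0.02,"wy":0.178,"wz":0.076,"claw":0},
  {"tx":0.35,"ty":-0.144,"tz":0.742,"wx":0.02,"wy":0.178,"wz":0.076,"claw":0},
])

```text
clock: 12.3
eef_pos: [477.7, 223.9, 116.3]
tool_rot: [-3.138, 0.099, 3.012]
force: [0.7, -0.4, 0.6]
width: 85.5
gripper_force: 0.0
```

Run:
```python
from h import *
bottles()
grasp([495.1,223.1],-.126,.1)
```

```text
clk 12.3 p [477.7 223.9 116.3] rpy [-3.138  0.099  3.012] q [-0.68  0.61  0.21  2.05 -0.15  0.43  1.06] F [ 0.7 -0.4  0.6] w 85.5
bottle body c [491.  340.2] wh [ 40. 112.] ang body -0.043 all -0.036 t [-54.9  31. ] full c [505.6 319.8] [ 82. 143.] 87.2 z 44.4
bottle body c [522.1 223.6] wh [ 45. 176.] ang body -0.034 all -0.032 t [-86.4  82.6] full c [522.3 224.1] [ 47. 177.] 87.8 z 44.3
bottle body c [585.5 368.5] wh [19. 10.] ang body 0.813 all 0.638 t [-9.7  7.8] full c [532.6 321.9] [159.  20.] 37.9 z 43.6
t [0.0111 0.0013 0.3665] w [-0.0009  0.0014 -0.0018] rows 3.0
```

Emit:
jog_arm([
  {"tx":0.01,"ty":0,"tz":0.15,"wx":0,"wy":0,"wz":0,"claw":0},
  {"tx":0.01,"ty":0,"tz":0.28,"wx":0,"wy":0,"wz":0,"claw":0},
  {"tx":0.01,"ty":0,"tz":0.36,"wx":0,"wy":0,"wz":0,"claw":0},
  {"tx":0.01,"ty":0,"tz":0.36,"wx":0,"wy":0,"wz":0,"claw":0},
  {"tx":0.01,"ty":0,"tz":0.36,"wx":0,"wy":0,"wz":0,"claw":1},
  {"tx":0.01,"ty":0,"tz":0.36,"wx":0,"wy":0,"wz":0,"claw":1},
  {"tx":0.01,"ty":0,"tz":0.36,"wx":0,"wy":0,"wz":0,"claw":1},
  {"tx":0.01,"ty":0,"tz":0.36,"wx":0,"wy":0,"wz":0,"claw":1},
  {"tx":0.01,"ty":0,"tz":0.36,"wx":0,"wy":0,"wz":0,"claw":1},
  {"tx":0.01,"ty":0,"tz":0.36,"wx":0,"wy":0,"wz":0,"claw":1},
])

```text
clock: 13.35
eef_pos: [485.3, 224.4, 10.2]
tool_rot: [3.141, 0.102, 3.015]
force: [-0.3, 0.5, 7.4]
width: 39.3
gripper_force: 61.6
```

Emit:
jog_arm([
  {"tx":0,"ty":0,"tz":-0.1,"wx":0,"wy":0,"wz":0,"claw":1},
  {"tx":0,"ty":0,"tz":-0.25,"wx":0,"wy":0,"wz":0,"claw":1},
  {"tx":0,"ty":0,"tz":-0.4,"wx":0,"wy":0,"wz":0,"claw":1},
  {"tx":0,"ty":0,"tz":-0.55,"wx":0,"wy":0,"wz":0,"claw":1},
  {"tx":0,"ty":0,"tz":-0.7,"wx":0,"wy":0,"wz":0,"claw":1},
  {"tx":0,"ty":0,"tz":-0.85,"wx":0,"wy":0,"wz":0,"claw":1},
  {"tx":0,"ty":0,"tz":-0.98,"wx":0,"wy":0,"wz":0,"claw":1},
  {"tx":0,"ty":0,"tz":-0.98,"wx":0,"wy":0,"wz":0,"claw":1},
])

```text
clock: 14.15
eef_pos: [457.6, 228.3, 306.3]
tool_rot: [3.138, 0.107, 3.014]
force: [-0.1, 0.2, -2.0]
width: 39.1
gripper_force: 61.3
```

```bash
cat >> h.py <<'E'
import json
def setM(c,phi,tcp,rpy):
    A=R.from_euler('xyz',rpy).as_matrix();a=np.array([np.cos(phi),np.sin(phi),0])
    m=np.r_[c,23.]+60*a; M=A.T@(m-tcp); at=A.T@a; json.dump([M.tolist(),at.tolist()],open("M.json","w")); print("M",M.round(1),"axis",at.round(3))
def hang(peg,d,th,lift=0,s=None):
    "jog numbers that bring the held mouth d mm up peg's axis, tool tilted th"
    M,at=map(np.array,json.load(open("M.json"))); A=tool(-.0845,th)
    p=PEG[peg]+U*d-A@M+[0,0,lift]; print("axis err",np.arccos(np.clip((A@at)@-U,-1,1)).round(3),"tcp",p.round(1)); go(p,0,s,Rm=A)
def inhand(name=None):
    "bottle seen in the hand, tool frame"
    s=pose();im=ctrl.get_image("wrist")
    if name: save(im,name)
    hsv=cv2.cvtColor(im["img"],cv2.COLOR_RGB2HSV)
    m=((hsv[...,0]<18)&(hsv[...,1]>100)&(hsv[...,2]>25))
    P=cloud(im,m,s); Q=(P-s["eef_pos"])@rot(s); q=Q[(abs(Q[:,0])<130)&(abs(Q[:,1])<40)&(Q[:,2]>-100)&(Q[:,2]<60)]
    print(len(q),np.percentile(q,[1,50,99],axis=0).round(1).tolist()); return q
E
python3 - <<'E'
from h import *
setM([495.1,223.1],-.126,[485.3,224.4,10.2],[3.141,.102,3.015])
inhand("w4.png")
s=pose(); A=tool(-.1,-.3)
go([500,30,400],0,Rm=A)
s2=dict(s,eef_pos=np.array([500,30,400.]),tool_rot=R.from_matrix(A).as_euler('xyz')); hang(4,105,-.66,20,s2)
E
```

```text
M [-70.8  -0.   -5.6] axis [-0.995  0.001  0.102]
clk 14.15 p [457.6 228.3 306.3] rpy [3.138 0.107 3.014] q [-1.16  0.39  0.84  1.89 -0.31  0.91  1.25] F [-0.1  0.2 -2. ] w 39.1
16833 [[-23.7, -18.8, -39.8], [20.4, 0.1, -35.4], [49.0, 19.1, -9.7]]
clk 14.2 p [456.  228.1 303.6] rpy [3.14  0.103 3.015] q [-1.16  0.39  0.84  1.89 -0.31  0.91  1.25] F [-0.5 -0.2 -1.7] w 39.3
t [-0.261  -0.636  -0.2971] w [ 0.0025  0.2564 -0.0171] rows 5.0
axis err 0.026 tcp [ 552.5 -219.5  277.2]
t [-0.3666 -0.81    0.3149] w [ 0.0046  0.2292 -0.0088] rows 6.0
```

View pics/w4.png

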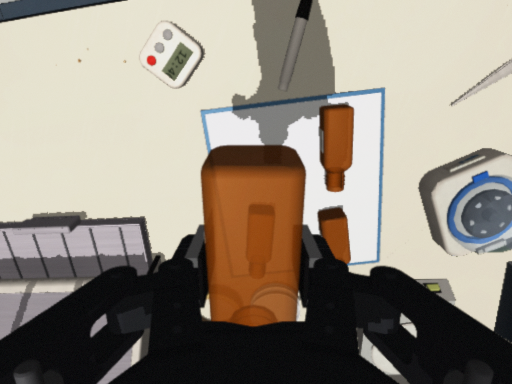

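The bottle is held square between the fingers (its body at (253,240)) and matches the predicted pose. I'll carry it to peg 4.

Emit:
jog_arm([
  {"tx":-0.13,"ty":-0.318,"tz":-0.297,"wx":0,"wy":0.06,"wz":0,"claw":1},
  {"tx":-0.13,"ty":-0.318,"tz":-0.297,"wx":0,"wy":0.128,"wz":-0.01,"claw":1},
  {"tx":-0.261,"ty":-0.636,"tz":-0.297,"wx":0.002,"wy":0.2,"wz":-0.017,"claw":1},
  {"tx":-0.261,"ty":-0.636,"tz":-0.297,"wx":0.002,"wy":0.256,"wz":-0.017,"claw":1},
  {"tx":-0.261,"ty":-0.636,"tz":-0.297,"wx":0.002,"wy":0.256,"wz":-0.017,"claw":1},
  {"tx":-0.261,"ty":-0.636,"tz":-0.297,"wx":0.002,"wy":0.256,"wz":-0.017,"claw":1},
  {"tx":-0.261,"ty":-0.636,"tz":-0.297,"wx":0.002,"wy":0.256,"wz":-0.017,"claw":1},
  {"tx":-0.261,"ty":-0.636,"tz":-0.297,"wx":0.002,"wy":0.256,"wz":-0.017,"claw":1},
])

```text
clock: 15.0
eef_pos: [498.6, 31.2, 396.7]
tool_rot: [-3.138, -0.305, 3.041]
force: [-0.1, 1.2, -1.4]
width: 39.0
gripper_force: 61.3
```

Run:
```python
from h import *
pose(); hang(4,110,-.66,10)
```

```text
clk 15.0 p [498.6  31.2 396.7] rpy [-3.138 -0.305  3.041] q [-0.54  0.53  0.78  1.44 -0.32  1.62  1.73] F [-0.1  1.2 -1.4] w 39.0
axis err 0.026 tcp [ 549.  -219.2  270.8]
t [-0.3656 -0.8123  0.3277] w [ 0.0027  0.2257 -0.0095] rows 6.0
```

Emit:
jog_arm([
  {"tx":-0.2,"ty":-0.4,"tz":0.1,"wx":0.001,"wy":0.09,"wz":-0.005,"claw":1},
  {"tx":-0.2,"ty":-0.4,"tz":0.1,"wx":0.001,"wy":0.16,"wz":-0.005,"claw":1},
  {"tx":-0.366,"ty":-0.812,"tz":0.328,"wx":0.003,"wy":0.226,"wz":-0.01,"claw":1},
  {"tx":-0.366,"ty":-0.812,"tz":0.328,"wx":0.003,"wy":0.226,"wz":-0.01,"claw":1},
  {"tx":-0.366,"ty":-0.812,"tz":0.328,"wx":0.003,"wy":0.226,"wz":-0.01,"claw":1},
  {"tx":-0.366,"ty":-0.812,"tz":0.328,"wx":0.003,"wy":0.226,"wz":-0.01,"claw":1},
  {"tx":-0.366,"ty":-0.812,"tz":0.328,"wx":0.003,"wy":0.226,"wz":-0.01,"claw":1},
  {"tx":-0.366,"ty":-0.812,"tz":0.328,"wx":0.003,"wy":0.226,"wz":-0.01,"claw":1},
  {"tx":-0.366,"ty":-0.812,"tz":0.328,"wx":0.003,"wy":0.226,"wz":-0.01,"claw":1},
])

```text
clock: 15.9
eef_pos: [550.5, -218.2, 272.3]
tool_rot: [3.141, -0.657, 3.06]
force: [0.3, -0.6, -1.4]
width: 39.1
gripper_force: 61.3
```

Run:
```python
from h import *
s=pose(); hang(4,100,-.66)
for n in("wrist","side"):
    im=ctrl.get_image(n)
    if n=="side": save(im,"s5.png",crop=(280,130,440,300),scale=4); 
M,at=map(np.array,json.load(open("M.json")));A=rot(s);m=s["eef_pos"]+A@M;print("mouth est",m.round(1),"rel peg along/perp",(m-PEG[4])@U,(m-PEG[4]-((m-PEG[4])@U)*U).round(1))
hsv=cv2.cvtColor(im["img"],cv2.COLOR_RGB2HSV);mk=((hsv[...,0]<18)&(hsv[...,1]>110)&(hsv[...,2]>25))
P=cloud(im,mk);P=P[(P[:,1]<-180)&(P[:,2]>130)&(P[:,0]<680)&(P[:,1]>-290)];print(len(P))
B=(P-m)@np.c_[A@at,A[:,1],np.cross(A@at,A[:,1])];print(np.percentile(B,[2,50,98],axis=0).round(1))
for d in ctrl.trace(im,"peg_1"):
    p=cloud(im,d["pixels"]);print(round(d["score"],2),np.round(d["extent"]),np.median(p,0).round(1))
```

```text
clk 15.9 p [ 550.5 -218.2  272.3] rpy [ 3.141 -0.657  3.06 ] q [ 0.01  0.99  0.69  1.03 -0.26  1.87  2.1 ] F [ 0.3 -0.6 -1.4] w 39.1
axis err 0.026 tcp [ 556.  -219.8  253.7]
t [-0.0527 -0.0038  0.0376] w [-0.0008  0.0017  0.0017] rows 1.0
mouth est [ 609.8 -223.1  233.5] rel peg along/perp 117.14541119927274 [6.7 0.7 6.6]
444
[[-120.8  -22.2  -12.7]
 [-112.1  -12.2    8.9]
 [  -6.7   11.3   21.9]]
0.62 [349. 221.  20.  20.] [ 681.9 -235.   151.5]
0.47 [306. 165.  12.  15.] [680.8  -5.1 171.8]
0.44 [340. 205.  11.   9.] [ 694.  -165.   144.3]
0.41 [322. 184.  24.  20.] [695.1 -82.4 148.6]
```

View pics/s5.png

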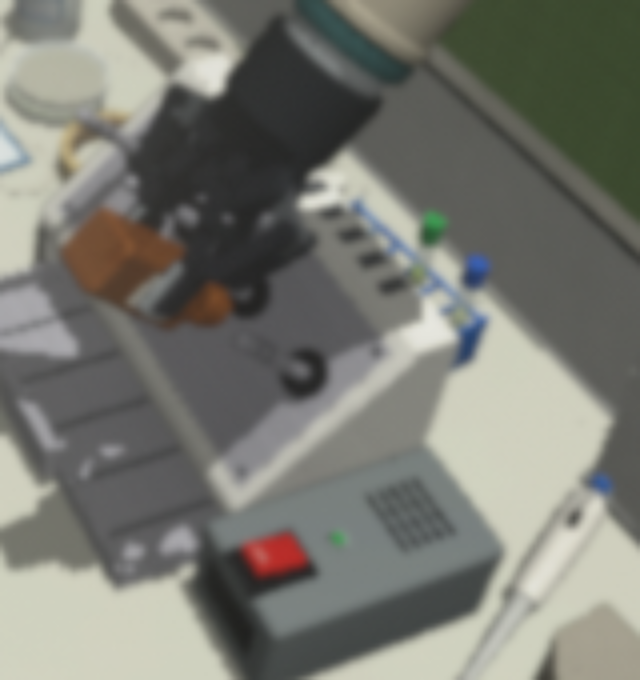

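The side view shows the bottle in the fingers above peg 4 (pegs visible at (250,295) and (300,372)), its axis in line with the peg.

Run:
```python
from h import *
pose()
for d in(95,60,30,3): hang(4,d,-.66)
```

```text
clk 16.05 p [ 550.4 -218.9  272.8] rpy [-3.141 -0.657  3.059] q [ 0.01  0.99  0.69  1.03 -0.26  1.87  2.1 ] F [-0.3  0.4 -1.9] w 39.2
axis err 0.026 tcp [ 559.6 -220.1  250.2]
t [-0.0705 -0.0016  0.0409] w [-0.0012  0.0021  0.0011] rows 1.0
axis err 0.026 tcp [ 584.2 -222.2  225.4]
t [-0.1862 -0.0017  0.0559] w [-0.0012  0.0021  0.0011] rows 2.0
axis err 0.026 tcp [ 605.4 -224.   204.2]
t [-0.2854 -0.0019  0.0687] w [-0.0012  0.0021  0.0011] rows 2.0
axis err 0.026 tcp [ 624.4 -225.6  185.1]
t [-0.3746 -0.002   0.0803] w [-0.0012  0.0021  0.0011] rows 3.0
```

Emit:
jog_arm([
  {"tx":-0.07,"ty":-0.002,"tz":0.041,"wx":0,"wy":0.002,"wz":0,"claw":1},
  {"tx":-0.07,"ty":-0.002,"tz":0.041,"wx":0,"wy":0.002,"wz":0,"claw":1},
  {"tx":-0.11,"ty":-0.002,"tz":0.046,"wx":0,"wy":0.002,"wz":0,"claw":1},
  {"tx":-0.15,"ty":-0.002,"tz":0.051,"wx":0,"wy":0.002,"wz":0,"claw":1},
  {"tx":-0.186,"ty":-0.002,"tz":0.056,"wx":0,"wy":0.002,"wz":0,"claw":1},
  {"tx":-0.186,"ty":-0.002,"tz":0.056,"wx":0,"wy":0.002,"wz":0,"claw":1},
])

```text
clock: 16.65
eef_pos: [583.8, -223.9, 223.2]
tool_rot: [-3.141, -0.662, 3.057]
force: [0.5, -0.0, -1.7]
width: 39.6
gripper_force: 61.3
```

Run:
```python
from h import *
pose()
for d in(60,30,2,-3): hang(4,d,-.66)
```

```text
clk 16.65 p [ 583.8 -223.9  223.2] rpy [-3.141 -0.662  3.057] q [ 0.04  1.09  0.66  0.92 -0.3   1.88  2.06] F [ 0.5 -0.  -1.7] w 39.6
axis err 0.026 tcp [ 584.2 -222.2  225.4]
t [ 0.0037  0.006  -0.0065] w [-0.0005 -0.0016 -0.    ] rows 1.0
axis err 0.026 tcp [ 605.4 -224.   204.2]
t [-0.0955  0.006   0.0058] w [-0.0005 -0.0016 -0.    ] rows 1.0
axis err 0.026 tcp [ 625.1 -225.6  184.4]
t [-0.1881  0.006   0.0172] w [-0.0005 -0.0016 -0.    ] rows 2.0
axis err 0.026 tcp [ 628.6 -225.9  180.9]
t [-0.2047  0.006   0.0193] w [-0.0005 -0.0016 -0.    ] rows 2.0
```

Emit:
jog_arm([
  {"tx":-0.03,"ty":0.003,"tz":0,"wx":0,"wy":0,"wz":0,"claw":1},
  {"tx":-0.065,"ty":0.003,"tz":0.004,"wx":0,"wy":0,"wz":0,"claw":1},
  {"tx":-0.096,"ty":0.003,"tz":0.008,"wx":0,"wy":0,"wz":0,"claw":1},
  {"tx":-0.13,"ty":0.003,"tz":0.012,"wx":0,"wy":0,"wz":0,"claw":1},
  {"tx":-0.16,"ty":0.003,"tz":0.016,"wx":0,"wy":0,"wz":0,"claw":1},
  {"tx":-0.175,"ty":0.003,"tz":0.018,"wx":0,"wy":0,"wz":0,"claw":1},
  {"tx":-0.175,"ty":0.003,"tz":0.018,"wx":0,"wy":0,"wz":0,"claw":1},
])

```text
clock: 17.35
eef_pos: [621.3, -226.7, 187.2]
tool_rot: [-3.14, -0.662, 3.056]
force: [-0.3, 0.8, -1.4]
width: 39.1
gripper_force: 61.3
```

Emit:
jog_arm([
  {"tx":-0.008,"ty":0,"tz":0.001,"wx":0,"wy":0,"wz":0,"claw":1},
  {"tx":-0.014,"ty":0,"tz":0.002,"wx":0,"wy":0,"wz":0,"claw":1},
  {"tx":-0.02,"ty":0,"tz":0.003,"wx":0,"wy":0,"wz":0,"claw":1},
  {"tx":-0.02,"ty":0,"tz":0.003,"wx":0,"wy":0,"wz":0,"claw":1},
])

```text
clock: 17.75
eef_pos: [625.5, -226.9, 183.5]
tool_rot: [-3.14, -0.662, 3.056]
force: [-0.2, 0.8, -1.1]
width: 38.9
gripper_force: 61.3
```

Still free; go on a bit further.

Emit:
jog_arm([
  {"tx":-0.007,"ty":0,"tz":0.001,"wx":0,"wy":0,"wz":0,"claw":1},
  {"tx":-0.014,"ty":0,"tz":0.002,"wx":0,"wy":0,"wz":0,"claw":1},
  {"tx":-0.014,"ty":0,"tz":0.002,"wx":0,"wy":0,"wz":0,"claw":1},
])

```text
clock: 18.05
eef_pos: [627.3, -227.1, 182.4]
tool_rot: [-3.14, -0.665, 3.054]
force: [-5.0, 1.2, 4.6]
width: 39.2
gripper_force: 61.8
```

Emit:
jog_arm([
  {"tx":0,"ty":0,"tz":0,"wx":0,"wy":0,"wz":0,"claw":0.35},
  {"tx":0,"ty":0,"tz":0,"wx":0,"wy":0,"wz":0,"claw":0.35},
  {"tx":0,"ty":0,"tz":0,"wx":0,"wy":0,"wz":0,"claw":0.35},
  {"tx":0,"ty":0,"tz":-0.06,"wx":0,"wy":0,"wz":0,"claw":0.35},
  {"tx":0,"ty":0,"tz":-0.16,"wx":0,"wy":-0.03,"wz":0,"claw":0.35},
  {"tx":0,"ty":0,"tz":-0.28,"wx":0,"wy":-0.08,"wz":0,"claw":0.35},
  {"tx":0.1,"ty":0,"tz":-0.43,"wx":0,"wy":-0.15,"wz":0,"claw":0.35},
  {"tx":0.3,"ty":0.1,"tz":-0.43,"wx":0,"wy":-0.2,"wz":0,"claw":0.35},
  {"tx":0.4,"ty":0.3,"tz":-0.43,"wx":0,"wy":-0.3,"wz":0,"claw":0.35},
  {"tx":0.4,"ty":0.5,"tz":-0.43,"wx":0,"wy":-0.4,"wz":0,"claw":0.35},
  {"tx":0.4,"ty":0.65,"tz":-0.43,"wx":0,"wy":-0.42,"wz":0,"claw":0.35},
  {"tx":0.4,"ty":0.65,"tz":-0.43,"wx":0,"wy":-0.42,"wz":0,"claw":0.35},
])

```text
clock: 19.25
eef_pos: [625.4, -35.6, 357.1]
tool_rot: [-3.141, -0.001, 3.054]
force: [0.9, -0.9, -0.1]
width: 55.4
gripper_force: 0.0
```

```bash
cat >> h.py <<'E'
def hung():
    im=ctrl.get_image("side");hsv=cv2.cvtColor(im["img"],cv2.COLOR_RGB2HSV);mk=((hsv[...,0]<18)&(hsv[...,1]>110)&(hsv[...,2]>25))
    P=cloud(im,mk);P=P[(P[:,2]>100)&(P[:,2]<280)&(P[:,0]>560)]+[0,5.5,0]
    for i in PEG:
        n=U; y=np.array([.0844,.9964,0]); B=(P-PEG[i]); q=B[(abs(B@y)<36)]
        if len(q)>40: print("peg",i,len(q),"along",np.percentile(q@U,[2,50,98]).round(1),"y",np.median(q@y).round(1))
E
python3 - <<'E'
from h import *
pose(); hung(); go([480,230,360],[np.pi,0,np.pi])
E
```

```text
clk 19.25 p [625.4 -35.6 357.1] rpy [-3.141e+00 -1.000e-03  3.054e+00] q [-0.13  0.5   0.23  1.41 -0.11  1.25  1.6 ] F [ 0.9 -0.9 -0.1] w 55.4
peg 4 434 along [  6.7 106.8 120.8] y -7.6
t [0.5521 0.8021 0.0011] w [ 0.0062 -0.0003 -0.0466] rows 6.0
```

Bottle A is seated on peg 4, with its foot 120 mm up the peg. Next I'll look at the bottles again.

Emit:
jog_arm([
  {"tx":0.552,"ty":0.802,"tz":0,"wx":0.003,"wy":0,"wz":-0.047,"claw":0},
  {"tx":0.552,"ty":0.802,"tz":0,"wx":0.003,"wy":0,"wz":-0.047,"claw":0},
  {"tx":0.552,"ty":0.802,"tz":0,"wx":0.003,"wy":0,"wz":-0.047,"claw":0},
  {"tx":0.552,"ty":0.802,"tz":0,"wx":0.003,"wy":0,"wz":-0.047,"claw":0},
  {"tx":0.552,"ty":0.802,"tz":0,"wx":0.003,"wy":0,"wz":-0.047,"claw":0},
  {"tx":0.552,"ty":0.802,"tz":0,"wx":0.003,"wy":0,"wz":-0.047,"claw":0},
  {"tx":0.552,"ty":0.802,"tz":0,"wx":0.003,"wy":0,"wz":-0.047,"claw":0},
  {"tx":0.552,"ty":0.802,"tz":0,"wx":0.003,"wy":0,"wz":-0.047,"claw":0},
])

```text
clock: 20.1
eef_pos: [485.2, 218.1, 355.4]
tool_rot: [-3.136, -0.002, 3.133]
force: [-0.3, -1.7, 0.9]
width: 85.8
gripper_force: 0.0
```

Run:
```python
from h import *
bottles(); grasp([495.5,341],-.042,.15,110)
```

```text
clk 20.1 p [485.2 218.1 355.4] rpy [-3.136e+00 -2.000e-03  3.133e+00] q [-0.59  0.34  0.15  1.66 -0.05  1.15  1.14] F [-0.3 -1.7  0.9] w 85.8
bottle body c [490.2 340.6] wh [ 39. 109.] ang body -0.043 all -0.036 t [-53.4  33.1] full c [495.5 340.4] [ 40. 120.] 87.2 z 44.2
bottle body c [625.4 217.1] wh [ 38. 106.] ang body -0.177 all -0.183 t [-52.2  33.4] full c [632.4 215.8] [ 38. 121.] 79.4 z 44.2
bottle body c [648.4 335.1] wh [108.  39.] ang body 0.072 all 0.069 t [-53.2  34.6] full c [654.5 335. ] [120.  39.] 3.6 z 44.2
t [0.0526 0.4224 0.7927] w [-0.0028 -0.0964  0.0198] rows 6.0
```

D was knocked aside, to (654,335). I'll take B now.

Emit:
jog_arm([
  {"tx":0.053,"ty":0.422,"tz":0.793,"wx":-0.003,"wy":-0.096,"wz":0.02,"claw":0},
  {"tx":0.053,"ty":0.422,"tz":0.793,"wx":-0.003,"wy":-0.096,"wz":0.02,"claw":0},
  {"tx":0.053,"ty":0.422,"tz":0.793,"wx":-0.003,"wy":-0.096,"wz":0.02,"claw":0},
  {"tx":0.053,"ty":0.422,"tz":0.793,"wx":-0.003,"wy":-0.096,"wz":0.02,"claw":0},
  {"tx":0.053,"ty":0.422,"tz":0.793,"wx":-0.003,"wy":-0.096,"wz":0.02,"claw":0},
  {"tx":0.053,"ty":0.422,"tz":0.793,"wx":-0.003,"wy":-0.096,"wz":0.02,"claw":0},
  {"tx":0.053,"ty":0.422,"tz":0.793,"wx":-0.003,"wy":-0.096,"wz":0.02,"claw":0},
  {"tx":0.053,"ty":0.422,"tz":0.793,"wx":-0.003,"wy":-0.096,"wz":0.02,"claw":0},
])

```text
clock: 20.95
eef_pos: [471.8, 340.9, 116.9]
tool_rot: [-3.141, 0.149, 3.097]
force: [-0.5, -0.9, 1.0]
width: 85.4
gripper_force: 0.0
```

Run:
```python
from h import *
pose(); grasp([495.5,340.7],-.042,.15)
```

```text
clk 20.95 p [471.8 340.9 116.9] rpy [-3.141  0.149  3.097] q [-0.84  0.65  0.16  1.93  0.02  0.46  0.79] F [-0.5 -0.9  1. ] w 85.4
t [0.0019 0.0028 0.3668] w [-0.0005 -0.0004 -0.0014] rows 3.0
```

Emit:
jog_arm([
  {"tx":0.002,"ty":0.002,"tz":0.15,"wx":0,"wy":0,"wz":0,"claw":0},
  {"tx":0.002,"ty":0.002,"tz":0.28,"wx":0,"wy":0,"wz":0,"claw":0},
  {"tx":0.002,"ty":0.002,"tz":0.36,"wx":0,"wy":0,"wz":0,"claw":0},
  {"tx":0.002,"ty":0.002,"tz":0.36,"wx":0,"wy":0,"wz":0,"claw":0},
  {"tx":0.002,"ty":0.002,"tz":0.36,"wx":0,"wy":0,"wz":0,"claw":1},
  {"tx":0.002,"ty":0.002,"tz":0.36,"wx":0,"wy":0,"wz":0,"claw":1},
  {"tx":0.002,"ty":0.002,"tz":0.36,"wx":0,"wy":0,"wz":0,"claw":1},
  {"tx":0.002,"ty":0.002,"tz":0.36,"wx":0,"wy":0,"wz":0,"claw":1},
  {"tx":0.002,"ty":0.002,"tz":0.36,"wx":0,"wy":0,"wz":0,"claw":1},
  {"tx":0.002,"ty":0.002,"tz":0.36,"wx":0,"wy":0,"wz":0,"claw":1},
])

```text
clock: 21.95
eef_pos: [486.8, 343.5, 12.0]
tool_rot: [3.138, 0.151, 3.099]
force: [-0.6, -0.4, 8.6]
width: 39.4
gripper_force: 61.5
```

Run:
```python
from h import *
s=pose(); setM([495.5,340.7],-.042,s["eef_pos"],s["tool_rot"])
```

```text
clk 21.95 p [486.8 343.5  12. ] rpy [3.138 0.151 3.099] q [-0.81  0.84  0.13  1.94  0.01  0.26  0.79] F [-0.6 -0.4  8.6] w 39.4
M [-69.7  -2.3  -0.5] axis [-0.989  0.     0.151]
```

Emit:
jog_arm([
  {"tx":0,"ty":0,"tz":-0.1,"wx":0,"wy":0,"wz":0,"claw":1},
  {"tx":0,"ty":0,"tz":-0.25,"wx":0,"wy":0,"wz":0,"claw":1},
  {"tx":0,"ty":0,"tz":-0.4,"wx":0,"wy":0,"wz":0,"claw":1},
  {"tx":0,"ty":0,"tz":-0.55,"wx":0,"wy":0,"wz":0,"claw":1},
  {"tx":0,"ty":0,"tz":-0.7,"wx":0,"wy":0,"wz":0,"claw":1},
  {"tx":0,"ty":0,"tz":-0.85,"wx":0,"wy":0,"wz":0,"claw":1},
  {"tx":0,"ty":0,"tz":-0.98,"wx":0,"wy":0,"wz":0,"claw":1},
  {"tx":0,"ty":0,"tz":-0.98,"wx":0,"wy":0,"wz":0,"claw":1},
])

```text
clock: 22.75
eef_pos: [443.8, 346.6, 307.2]
tool_rot: [3.131, 0.157, 3.099]
force: [0.2, 1.1, -1.9]
width: 39.4
gripper_force: 60.9
```

Run:
```python
from h import *
inhand(); go([500,70,400],0,Rm=tool(-.1,-.3))
```

```text
clk 22.75 p [443.8 346.6 307.2] rpy [3.131 0.157 3.099] q [-0.92  0.37  0.19  1.78  0.04  0.88  0.76] F [ 0.2  1.1 -1.9] w 39.4
16951 [[-26.3, -18.8, -40.1], [20.9, 0.2, -34.4], [50.1, 19.1, -9.2]]
t [-0.2754 -0.9073 -0.2869] w [0.0016 0.2883 0.0379] rows 6.0
```

Emit:
jog_arm([
  {"tx":-0.13,"ty":-0.45,"tz":-0.287,"wx":0,"wy":0.08,"wz":0.01,"claw":1},
  {"tx":-0.13,"ty":-0.45,"tz":-0.287,"wx":0,"wy":0.16,"wz":0.02,"claw":1},
  {"tx":-0.275,"ty":-0.907,"tz":-0.287,"wx":0.002,"wy":0.22,"wz":0.038,"claw":1},
  {"tx":-0.275,"ty":-0.907,"tz":-0.287,"wx":0.002,"wy":0.288,"wz":0.038,"claw":1},
  {"tx":-0.275,"ty":-0.907,"tz":-0.287,"wx":0.002,"wy":0.288,"wz":0.038,"claw":1},
  {"tx":-0.275,"ty":-0.907,"tz":-0.287,"wx":0.002,"wy":0.288,"wz":0.038,"claw":1},
  {"tx":-0.275,"ty":-0.907,"tz":-0.287,"wx":0.002,"wy":0.288,"wz":0.038,"claw":1},
  {"tx":-0.275,"ty":-0.907,"tz":-0.287,"wx":0.002,"wy":0.288,"wz":0.038,"claw":1},
  {"tx":-0.275,"ty":-0.907,"tz":-0.287,"wx":0.002,"wy":0.288,"wz":0.038,"claw":1},
])

```text
clock: 23.7
eef_pos: [498.8, 70.7, 396.6]
tool_rot: [-3.136, -0.306, 3.04]
force: [-0.8, 0.2, -1.2]
width: 39.3
gripper_force: 60.9
```

Run:
```python
from h import *
M,a=json.load(open("M.json"));M[1]=0;json.dump([M,a],open("M.json","w"))
pose(); hang(3,105,-.635,5)
```

```text
clk 23.7 p [498.8  70.7 396.6] rpy [-3.136 -0.306  3.04 ] q [-0.29  0.45  0.23  1.42 -0.14  1.58  1.42] F [-0.8  0.2 -1.2] w 39.3
axis err 0.011 tcp [ 561.9 -144.   264.2]
t [-0.4013 -0.6889  0.3404] w [ 0.001   0.2095 -0.0101] rows 6.0
```

Emit:
jog_arm([
  {"tx":-0.15,"ty":-0.4,"tz":0,"wx":0,"wy":0.09,"wz":-0.005,"claw":1},
  {"tx":-0.15,"ty":-0.4,"tz":0,"wx":0,"wy":0.16,"wz":-0.005,"claw":1},
  {"tx":-0.25,"ty":-0.689,"tz":0.2,"wx":0.001,"wy":0.21,"wz":-0.01,"claw":1},
  {"tx":-0.401,"ty":-0.689,"tz":0.34,"wx":0.001,"wy":0.21,"wz":-0.01,"claw":1},
  {"tx":-0.401,"ty":-0.689,"tz":0.34,"wx":0.001,"wy":0.21,"wz":-0.01,"claw":1},
  {"tx":-0.401,"ty":-0.689,"tz":0.34,"wx":0.001,"wy":0.21,"wz":-0.01,"claw":1},
  {"tx":-0.401,"ty":-0.689,"tz":0.34,"wx":0.001,"wy":0.21,"wz":-0.01,"claw":1},
  {"tx":-0.401,"ty":-0.689,"tz":0.34,"wx":0.001,"wy":0.21,"wz":-0.01,"claw":1},
  {"tx":-0.401,"ty":-0.689,"tz":0.34,"wx":0.001,"wy":0.21,"wz":-0.01,"claw":1},
])

```text
clock: 24.6
eef_pos: [563.2, -143.2, 266.9]
tool_rot: [3.141, -0.632, 3.059]
force: [0.2, 0.0, -1.1]
width: 39.2
gripper_force: 60.9
```

Run:
```python
from h import *
inhand()
for d in(95,60,30,8): hang(3,d,-.635)
```

```text
clk 24.6 p [ 563.2 -143.2  266.9] rpy [ 3.141 -0.632  3.059] q [ 0.07  0.89  0.25  1.08 -0.08  1.81  1.78] F [ 0.2  0.  -1.1] w 39.2
17037 [[-25.2, -18.9, -39.7], [22.0, 0.2, -33.5], [51.1, 19.2, -7.6]]
axis err 0.011 tcp [ 568.9 -144.6  252.1]
t [-0.0453 -0.0022  0.0293] w [-0.0003  0.0026  0.0008] rows 1.0
axis err 0.011 tcp [ 593.6 -146.7  227.3]
t [-0.1606 -0.0023  0.0473] w [-0.0003  0.0026  0.0008] rows 2.0
axis err 0.011 tcp [ 614.7 -148.5  206.1]
t [-0.2594 -0.0024  0.0627] w [-0.0003  0.0026  0.0008] rows 2.0
axis err 0.011 tcp [ 630.2 -149.8  190.6]
t [-0.3318 -0.0025  0.074 ] w [-0.0003  0.0026  0.0008] rows 3.0
```

Emit:
jog_arm([
  {"tx":-0.045,"ty":-0.002,"tz":0.029,"wx":0,"wy":0.002,"wz":0,"claw":1},
  {"tx":-0.045,"ty":-0.002,"tz":0.029,"wx":0,"wy":0.002,"wz":0,"claw":1},
  {"tx":-0.085,"ty":-0.002,"tz":0.035,"wx":0,"wy":0.002,"wz":0,"claw":1},
  {"tx":-0.12,"ty":-0.002,"tz":0.041,"wx":0,"wy":0.002,"wz":0,"claw":1},
  {"tx":-0.16,"ty":-0.002,"tz":0.047,"wx":0,"wy":0.002,"wz":0,"claw":1},
  {"tx":-0.16,"ty":-0.002,"tz":0.047,"wx":0,"wy":0.002,"wz":0,"claw":1},
])

```text
clock: 25.25
eef_pos: [593.2, -148.5, 223.4]
tool_rot: [-3.142, -0.638, 3.056]
force: [-0.2, 0.1, -0.5]
width: 39.2
gripper_force: 60.9
```

Run:
```python
from h import *
pose()
for d in(60,30,5): hang(3,d,-.635)
```

```text
clk 25.25 p [ 593.2 -148.5  223.4] rpy [-3.142 -0.638  3.056] q [ 0.08  0.99  0.24  0.98 -0.09  1.82  1.77] F [-0.2  0.1 -0.5] w 39.2
axis err 0.011 tcp [ 593.6 -146.7  227.3]
t [ 0.0072  0.0059 -0.0109] w [ 0.0004 -0.0021 -0.0006] rows 1.0
axis err 0.011 tcp [ 614.7 -148.5  206.1]
t [-0.0918  0.006   0.0038] w [ 0.0004 -0.0021 -0.0006] rows 1.0
axis err 0.011 tcp [ 632.3 -150.   188.5]
t [-0.1742  0.0061  0.016 ] w [ 0.0004 -0.0021 -0.0006] rows 2.0
```

Emit:
jog_arm([
  {"tx":-0.03,"ty":0.003,"tz":-0.003,"wx":0,"wy":0,"wz":0,"claw":1},
  {"tx":-0.065,"ty":0.003,"tz":-0.001,"wx":0,"wy":0,"wz":0,"claw":1},
  {"tx":-0.096,"ty":0.003,"tz":0.003,"wx":0,"wy":0,"wz":0,"claw":1},
  {"tx":-0.13,"ty":0.003,"tz":0.008,"wx":0,"wy":0,"wz":0,"claw":1},
  {"tx":-0.155,"ty":0.003,"tz":0.012,"wx":0,"wy":0,"wz":0,"claw":1},
  {"tx":-0.175,"ty":0.003,"tz":0.015,"wx":0,"wy":0,"wz":0,"claw":1},
  {"tx":-0.182,"ty":0.003,"tz":0.016,"wx":0,"wy":0,"wz":0,"claw":1},
  {"tx":-0.182,"ty":0.003,"tz":0.016,"wx":0,"wy":0,"wz":0,"claw":1},
])

```text
clock: 26.05
eef_pos: [633.6, -151.5, 189.2]
tool_rot: [-3.14, -0.637, 3.055]
force: [-0.1, -0.2, -1.3]
width: 39.0
gripper_force: 60.9
```

Emit:
jog_arm([
  {"tx":-0.006,"ty":0,"tz":0.001,"wx":0,"wy":0,"wz":0,"claw":1},
  {"tx":-0.01,"ty":0,"tz":0.001,"wx":0,"wy":0,"wz":0,"claw":1},
  {"tx":-0.01,"ty":0,"tz":0.001,"wx":0,"wy":0,"wz":0,"claw":1},
])

```text
clock: 26.35
eef_pos: [635.9, -151.7, 187.6]
tool_rot: [-3.14, -0.636, 3.055]
force: [1.2, -1.0, -0.6]
width: 39.3
gripper_force: 60.9
```

Emit:
jog_arm([
  {"tx":-0.007,"ty":0,"tz":0.001,"wx":0,"wy":0,"wz":0,"claw":1},
  {"tx":-0.012,"ty":0,"tz":0.001,"wx":0,"wy":0,"wz":0,"claw":1},
  {"tx":-0.012,"ty":0,"tz":0.001,"wx":0,"wy":0,"wz":0,"claw":1},
])

```text
clock: 26.65
eef_pos: [638.2, -151.9, 185.6]
tool_rot: [-3.141, -0.638, 3.055]
force: [-1.3, 1.7, 1.6]
width: 38.9
gripper_force: 61.1
```

Contact at the collar. Release and retract as before.

Emit:
jog_arm([
  {"tx":-0.004,"ty":0,"tz":0,"wx":0,"wy":0,"wz":0,"claw":0.35},
  {"tx":-0.004,"ty":0,"tz":0,"wx":0,"wy":0,"wz":0,"claw":0.35},
  {"tx":0,"ty":0,"tz":0,"wx":0,"wy":0,"wz":0,"claw":0.35},
  {"tx":0,"ty":0,"tz":-0.06,"wx":0,"wy":0,"wz":0,"claw":0.35},
  {"tx":0,"ty":0,"tz":-0.16,"wx":0,"wy":-0.03,"wz":0,"claw":0.35},
  {"tx":0,"ty":0,"tz":-0.28,"wx":0,"wy":-0.08,"wz":0,"claw":0.35},
  {"tx":0.1,"ty":0,"tz":-0.43,"wx":0,"wy":-0.15,"wz":0,"claw":0.35},
  {"tx":0.3,"ty":0.1,"tz":-0.43,"wx":0,"wy":-0.2,"wz":0,"claw":0.35},
  {"tx":0.4,"ty":0.3,"tz":-0.43,"wx":0,"wy":-0.3,"wz":0,"claw":0.35},
  {"tx":0.4,"ty":0.5,"tz":-0.43,"wx":0,"wy":-0.4,"wz":0,"claw":0.2},
  {"tx":0.4,"ty":0.65,"tz":-0.43,"wx":0,"wy":-0.41,"wz":0,"claw":0},
  {"tx":0.4,"ty":0.65,"tz":-0.43,"wx":0,"wy":-0.41,"wz":0,"claw":0},
])

```text
clock: 27.85
eef_pos: [632.7, 46.3, 362.7]
tool_rot: [3.14, 0.01, 3.055]
force: [0.4, 0.9, 0.2]
width: 85.3
gripper_force: 0.0
```

Run:
```python
from h import *
pose(); hung(); go([540,240,360],[np.pi,0,np.pi])
```

```text
clk 27.85 p [632.7  46.3 362.7] rpy [3.14  0.01  3.055] q [-0.25  0.5   0.22  1.39 -0.11  1.25  1.46] F [0.4 0.9 0.2] w 85.3
peg 3 378 along [  9.5  98.6 121.4] y -7.0
peg 4 447 along [  8.4 106.3 121.3] y -7.2
t [0.3555 0.5804 0.0113] w [ 0.0061  0.006  -0.0468] rows 5.0
```

Emit:
jog_arm([
  {"tx":0.356,"ty":0.58,"tz":0.011,"wx":0.003,"wy":0.006,"wz":-0.047,"claw":0},
  {"tx":0.356,"ty":0.58,"tz":0.011,"wx":0.003,"wy":0.006,"wz":-0.047,"claw":0},
  {"tx":0.356,"ty":0.58,"tz":0.011,"wx":0.003,"wy":0.006,"wz":-0.047,"claw":0},
  {"tx":0.356,"ty":0.58,"tz":0.011,"wx":0.003,"wy":0.006,"wz":-0.047,"claw":0},
  {"tx":0.356,"ty":0.58,"tz":0.011,"wx":0.003,"wy":0.006,"wz":-0.047,"claw":0},
  {"tx":0.356,"ty":0.58,"tz":0.011,"wx":0.003,"wy":0.006,"wz":-0.047,"claw":0},
  {"tx":0.356,"ty":0.58,"tz":0.011,"wx":0.003,"wy":0.006,"wz":-0.047,"claw":0},
])

```text
clock: 28.6
eef_pos: [545.0, 225.2, 355.9]
tool_rot: [-3.135, -0.002, 3.128]
force: [0.5, -0.3, 0.9]
width: 85.4
gripper_force: 0.0
```

Run:
```python
from h import *
bottles(); grasp([632.4,216],-.185,.25,110)
```

```text
clk 28.6 p [545.  225.2 355.9] rpy [-3.135e+00 -2.000e-03  3.128e+00] q [-0.55  0.44  0.17  1.51 -0.07  1.2   1.19] F [ 0.5 -0.3  0.9] w 85.4
bottle body c [628.1 217.1] wh [ 38. 111.] ang body -0.183 all -0.185 t [-54.8  32.1] full c [632.6 216.4] [ 38. 120.] 79.4 z 44.2
bottle body c [650.5 334.5] wh [112.  38.] ang body 0.064 all 0.07 t [-55.1  31.8] full c [655.2 334.4] [121.  38.] 3.4 z 44.2
t [-0.1813  0.      0.8042] w [ 0.0091 -0.1594  0.1081] rows 5.0
```

C is unchanged, so it goes on peg 2 next.

Emit:
jog_arm([
  {"tx":-0.181,"ty":0,"tz":0.804,"wx":0.009,"wy":-0.159,"wz":0.108,"claw":0},
  {"tx":-0.181,"ty":0,"tz":0.804,"wx":0.009,"wy":-0.159,"wz":0.108,"claw":0},
  {"tx":-0.181,"ty":0,"tz":0.804,"wx":0.009,"wy":-0.159,"wz":0.108,"claw":0},
  {"tx":-0.181,"ty":0,"tz":0.804,"wx":0.009,"wy":-0.159,"wz":0.108,"claw":0},
  {"tx":-0.181,"ty":0,"tz":0.804,"wx":0.009,"wy":-0.159,"wz":0.108,"claw":0},
  {"tx":-0.181,"ty":0,"tz":0.804,"wx":0.009,"wy":-0.159,"wz":0.108,"claw":0},
  {"tx":-0.181,"ty":0,"tz":0.804,"wx":0.009,"wy":-0.159,"wz":0.108,"claw":0},
  {"tx":-0.181,"ty":0,"tz":0.804,"wx":0.009,"wy":-0.159,"wz":0.108,"claw":0},
])

```text
clock: 29.45
eef_pos: [599.6, 224.2, 116.5]
tool_rot: [3.139, 0.251, 2.958]
force: [-0.9, -0.4, 0.4]
width: 85.3
gripper_force: 0.0
```

Run:
```python
from h import *
bottles(); grasp([632.5,216.2],-.185,.25)
```

```text
clk 29.45 p [599.6 224.2 116.5] rpy [3.139 0.251 2.958] q [-0.63  0.69  0.23  1.87  0.01  0.39  0.91] F [-0.9 -0.4  0.4] w 85.3
bottle body c [647.7 335.1] wh [106.  39.] ang body 0.056 all 0.064 t [-52.2  32. ] full c [652.8 320.1] [126.  70.] 3.6 z 44.3
bottle body c [628.2 217.1] wh [ 39. 111.] ang body -0.183 all -0.185 t [-55.   30.1] full c [632.6 216.3] [ 39. 121.] 79.6 z 44.3
t [ 0.0026 -0.0096  0.375 ] w [0.0025 0.0012 0.0008] rows 3.0
```

Emit:
jog_arm([
  {"tx":0.003,"ty":-0.007,"tz":0.15,"wx":0.002,"wy":0,"wz":0,"claw":0},
  {"tx":0.003,"ty":-0.007,"tz":0.28,"wx":0.002,"wy":0,"wz":0,"claw":0},
  {"tx":0.003,"ty":-0.007,"tz":0.37,"wx":0.002,"wy":0,"wz":0,"claw":0},
  {"tx":0.003,"ty":-0.007,"tz":0.37,"wx":0.002,"wy":0,"wz":0,"claw":0},
  {"tx":0.003,"ty":-0.007,"tz":0.37,"wx":0.002,"wy":0,"wz":0,"claw":1},
  {"tx":0.003,"ty":-0.007,"tz":0.37,"wx":0.002,"wy":0,"wz":0,"claw":1},
  {"tx":0.003,"ty":-0.007,"tz":0.37,"wx":0.002,"wy":0,"wz":0,"claw":1},
  {"tx":0.003,"ty":-0.007,"tz":0.37,"wx":0.002,"wy":0,"wz":0,"claw":1},
  {"tx":0.003,"ty":-0.007,"tz":0.37,"wx":0.002,"wy":0,"wz":0,"claw":1},
  {"tx":0.003,"ty":-0.007,"tz":0.37,"wx":0.002,"wy":0,"wz":0,"claw":1},
])

```text
clock: 30.5
eef_pos: [624.6, 218.7, 8.7]
tool_rot: [-3.141, 0.251, 2.959]
force: [-2.9, -0.8, 7.0]
width: 39.4
gripper_force: 61.7
```

Run:
```python
from h import *
s=pose(); setM([632.5,216.2],-.185,s["eef_pos"],s["tool_rot"])
```

```text
clk 30.5 p [624.6 218.7   8.7] rpy [-3.141  0.251  2.959] q [-0.52  0.88  0.09  1.84  0.35  0.24  0.59] F [-2.9 -0.8  7. ] w 39.4
M [-69.6  -1.2   3.1] axis [-0.969 -0.002  0.249]
```

Emit:
jog_arm([
  {"tx":0,"ty":0,"tz":-0.1,"wx":0,"wy":0,"wz":0,"claw":1},
  {"tx":0,"ty":0,"tz":-0.25,"wx":0,"wy":0,"wz":0,"claw":1},
  {"tx":0,"ty":0,"tz":-0.4,"wx":0,"wy":0,"wz":0,"claw":1},
  {"tx":0,"ty":0,"tz":-0.55,"wx":0,"wy":0,"wz":0,"claw":1},
  {"tx":0,"ty":0,"tz":-0.7,"wx":0,"wy":0,"wz":0,"claw":1},
  {"tx":0,"ty":0,"tz":-0.85,"wx":0,"wy":0,"wz":0,"claw":1},
  {"tx":0,"ty":0,"tz":-0.98,"wx":0,"wy":0,"wz":0,"claw":1},
  {"tx":0,"ty":0,"tz":-0.98,"wx":0,"wy":0,"wz":0,"claw":1},
])

```text
clock: 31.3
eef_pos: [553.8, 234.5, 298.4]
tool_rot: [3.135, 0.256, 2.959]
force: [0.5, 0.5, -0.5]
width: 39.2
gripper_force: 60.8
```

Run:
```python
from h import *
inhand(); go([500,80,400],0,Rm=tool(-.1,-.3))
```

```text
clk 31.3 p [553.8 234.5 298.4] rpy [3.135 0.256 2.959] q [-0.52  0.39 -0.03  1.78  0.25  0.79  0.68] F [ 0.5  0.5 -0.5] w 39.2
17140 [[-25.3, -18.9, -47.2], [22.9, 0.1, -39.3], [48.7, 19.0, -15.7]]
t [-0.0086 -0.5332 -0.36  ] w [ 0.0033  0.3518 -0.0524] rows 4.0
```

Emit:
jog_arm([
  {"tx":0,"ty":-0.15,"tz":-0.36,"wx":0,"wy":0.09,"wz":-0.01,"claw":1},
  {"tx":0,"ty":-0.3,"tz":-0.36,"wx":0,"wy":0.18,"wz":-0.03,"claw":1},
  {"tx":-0.009,"ty":-0.533,"tz":-0.36,"wx":0.003,"wy":0.27,"wz":-0.052,"claw":1},
  {"tx":-0.009,"ty":-0.533,"tz":-0.36,"wx":0.003,"wy":0.352,"wz":-0.052,"claw":1},
  {"tx":-0.009,"ty":-0.533,"tz":-0.36,"wx":0.003,"wy":0.352,"wz":-0.052,"claw":1},
  {"tx":-0.009,"ty":-0.533,"tz":-0.36,"wx":0.003,"wy":0.352,"wz":-0.052,"claw":1},
  {"tx":-0.009,"ty":-0.533,"tz":-0.36,"wx":0.003,"wy":0.352,"wz":-0.052,"claw":1},
  {"tx":-0.009,"ty":-0.533,"tz":-0.36,"wx":0.003,"wy":0.352,"wz":-0.052,"claw":1},
])

```text
clock: 32.15
eef_pos: [499.3, 81.3, 396.7]
tool_rot: [-3.138, -0.306, 3.042]
force: [0.1, 0.8, -1.0]
width: 39.7
gripper_force: 61.0
```

Run:
```python
from h import *
M,a=json.load(open("M.json"));M[1]=0;M[2]+=1;json.dump([M,a],open("M.json","w"))
pose(); hang(2,105,-.535,5)
```

```text
clk 32.15 p [499.3  81.3 396.7] rpy [-3.138 -0.306  3.042] q [-0.1   0.45 -0.11  1.41 -0.04  1.58  1.28] F [ 0.1  0.8 -1. ] w 39.7
axis err 0.011 tcp [567.  -68.2 262.3]
t [-0.3961 -0.4723  0.3464] w [ 0.0018  0.1457 -0.0089] rows 5.0
```

Emit:
jog_arm([
  {"tx":-0.15,"ty":-0.3,"tz":0,"wx":0,"wy":0.08,"wz":-0.005,"claw":1},
  {"tx":-0.2,"ty":-0.472,"tz":0.1,"wx":0.001,"wy":0.146,"wz":-0.009,"claw":1},
  {"tx":-0.3,"ty":-0.472,"tz":0.25,"wx":0.001,"wy":0.146,"wz":-0.009,"claw":1},
  {"tx":-0.396,"ty":-0.472,"tz":0.346,"wx":0.001,"wy":0.146,"wz":-0.009,"claw":1},
  {"tx":-0.396,"ty":-0.472,"tz":0.346,"wx":0.001,"wy":0.146,"wz":-0.009,"claw":1},
  {"tx":-0.396,"ty":-0.472,"tz":0.346,"wx":0.001,"wy":0.146,"wz":-0.009,"claw":1},
  {"tx":-0.396,"ty":-0.472,"tz":0.346,"wx":0.001,"wy":0.146,"wz":-0.009,"claw":1},
  {"tx":-0.396,"ty":-0.472,"tz":0.346,"wx":0.001,"wy":0.146,"wz":-0.009,"claw":1},
])

```text
clock: 32.95
eef_pos: [567.8, -68.7, 265.3]
tool_rot: [3.14, -0.532, 3.057]
force: [-0.1, -0.3, -0.0]
width: 39.1
gripper_force: 61.0
```

Run:
```python
from h import *
inhand()
for d in(95,60): hang(2,d,-.535)
```

```text
clk 32.95 p [567.8 -68.7 265.3] rpy [ 3.14  -0.532  3.057] q [ 0.11  0.8  -0.06  1.2   0.03  1.68  1.53] F [-0.1 -0.3 -0. ] w 39.1
17272 [[-24.2, -19.0, -55.0], [24.0, 0.2, -38.4], [49.9, 19.2, -14.1]]
axis err 0.011 tcp [574.  -68.8 250.2]
t [-0.0433  0.0026  0.0336] w [ 0.001   0.0026 -0.0006] rows 1.0
axis err 0.011 tcp [598.7 -70.9 225.5]
t [-0.1562  0.0026  0.0629] w [ 0.001   0.0026 -0.0006] rows 2.0
```

Emit:
jog_arm([
  {"tx":-0.043,"ty":0.002,"tz":0.033,"wx":0,"wy":0.002,"wz":0,"claw":1},
  {"tx":-0.043,"ty":0.002,"tz":0.033,"wx":0,"wy":0.002,"wz":0,"claw":1},
  {"tx":-0.085,"ty":0.002,"tz":0.044,"wx":0,"wy":0.002,"wz":0,"claw":1},
  {"tx":-0.12,"ty":0.002,"tz":0.053,"wx":0,"wy":0.002,"wz":0,"claw":1},
  {"tx":-0.156,"ty":0.002,"tz":0.062,"wx":0,"wy":0.002,"wz":0,"claw":1},
  {"tx":-0.156,"ty":0.002,"tz":0.062,"wx":0,"wy":0.002,"wz":0,"claw":1},
])

```text
clock: 33.6
eef_pos: [598.4, -73.0, 221.2]
tool_rot: [-3.142, -0.54, 3.053]
force: [-0.6, 0.7, -1.3]
width: 39.3
gripper_force: 61.0
```

Run:
```python
from h import *
pose()
for d in(60,30,5): hang(2,d,-.535)
```

```text
clk 33.6 p [598.4 -73.  221.2] rpy [-3.142 -0.54   3.053] q [ 0.1   0.9  -0.06  1.12  0.03  1.67  1.53] F [-0.6  0.7 -1.3] w 39.3
axis err 0.011 tcp [598.7 -70.9 225.5]
t [ 0.007   0.007  -0.0125] w [ 0.0013 -0.0029 -0.0022] rows 1.0
axis err 0.011 tcp [619.8 -72.7 204.3]
t [-0.09    0.0073  0.0119] w [ 0.0013 -0.0029 -0.0022] rows 1.0
axis err 0.011 tcp [637.4 -74.2 186.6]
t [-0.1708  0.0076  0.0321] w [ 0.0013 -0.0029 -0.0022] rows 2.0
```

Emit:
jog_arm([
  {"tx":-0.03,"ty":0.004,"tz":0,"wx":0,"wy":0,"wz":0,"claw":1},
  {"tx":-0.065,"ty":0.004,"tz":0.003,"wx":0,"wy":0,"wz":0,"claw":1},
  {"tx":-0.095,"ty":0.004,"tz":0.01,"wx":0,"wy":0,"wz":0,"claw":1},
  {"tx":-0.13,"ty":0.004,"tz":0.019,"wx":0,"wy":0,"wz":0,"claw":1},
  {"tx":-0.155,"ty":0.004,"tz":0.025,"wx":0,"wy":0,"wz":0,"claw":1},
  {"tx":-0.172,"ty":0.004,"tz":0.03,"wx":0,"wy":0,"wz":0,"claw":1},
  {"tx":-0.182,"ty":0.004,"tz":0.032,"wx":0,"wy":0,"wz":0,"claw":1},
  {"tx":-0.182,"ty":0.004,"tz":0.032,"wx":0,"wy":0,"wz":0,"claw":1},
])

```text
clock: 34.4
eef_pos: [639.9, -75.5, 186.8]
tool_rot: [-3.142, -0.538, 3.053]
force: [0.3, 0.6, -1.4]
width: 39.3
gripper_force: 61.0
```

Emit:
jog_arm([
  {"tx":-0.005,"ty":0,"tz":0.001,"wx":0,"wy":0,"wz":0,"claw":1},
  {"tx":-0.01,"ty":0,"tz":0.0025,"wx":0,"wy":0,"wz":0,"claw":1},
  {"tx":-0.01,"ty":0,"tz":0.0025,"wx":0,"wy":0,"wz":0,"claw":1},
])

```text
clock: 34.7
eef_pos: [642.1, -75.6, 185.1]
tool_rot: [-3.142, -0.537, 3.053]
force: [0.5, -0.2, -1.1]
width: 39.4
gripper_force: 61.0
```

Emit:
jog_arm([
  {"tx":-0.007,"ty":0,"tz":0.002,"wx":0,"wy":0,"wz":0,"claw":1},
  {"tx":-0.014,"ty":0,"tz":0.003,"wx":0,"wy":0,"wz":0,"claw":1},
  {"tx":-0.014,"ty":0,"tz":0.003,"wx":0,"wy":0,"wz":0,"claw":1},
])

```text
clock: 35.0
eef_pos: [643.5, -75.8, 184.3]
tool_rot: [-3.142, -0.543, 3.053]
force: [-5.7, -0.1, 7.8]
width: 39.2
gripper_force: 61.6
```

Seated. Release and retract.

Emit:
jog_arm([
  {"tx":0,"ty":0,"tz":0,"wx":0,"wy":0,"wz":0,"claw":0.35},
  {"tx":0,"ty":0,"tz":0,"wx":0,"wy":0,"wz":0,"claw":0.35},
  {"tx":0,"ty":0,"tz":0,"wx":0,"wy":0,"wz":0,"claw":0.35},
  {"tx":0,"ty":0,"tz":-0.06,"wx":0,"wy":0,"wz":0,"claw":0.35},
  {"tx":0,"ty":0,"tz":-0.16,"wx":0,"wy":-0.03,"wz":0,"claw":0.35},
  {"tx":0,"ty":0,"tz":-0.28,"wx":0,"wy":-0.08,"wz":0,"claw":0.35},
  {"tx":0.1,"ty":0,"tz":-0.43,"wx":0,"wy":-0.15,"wz":0,"claw":0.35},
  {"tx":0.3,"ty":0.1,"tz":-0.43,"wx":0,"wy":-0.2,"wz":0,"claw":0.35},
  {"tx":0.4,"ty":0.3,"tz":-0.43,"wx":0,"wy":-0.3,"wz":0,"claw":0.35},
  {"tx":0.4,"ty":0.5,"tz":-0.43,"wx":0,"wy":-0.34,"wz":0,"claw":0.2},
  {"tx":0.4,"ty":0.65,"tz":-0.43,"wx":0,"wy":-0.34,"wz":0,"claw":0},
  {"tx":0.4,"ty":0.65,"tz":-0.43,"wx":0,"wy":-0.34,"wz":0,"claw":0},
])

```text
clock: 36.2
eef_pos: [624.1, 126.2, 356.1]
tool_rot: [3.139, -0.002, 3.057]
force: [0.9, 0.4, 0.0]
width: 85.3
gripper_force: 0.0
```

Run:
```python
from h import *
pose(); hung(); go([560,310,340],[np.pi,0,-np.pi+.07])
```

```text
clk 36.2 p [624.1 126.2 356.1] rpy [ 3.139e+00 -2.000e-03  3.057e+00] q [-0.19  0.51 -0.09  1.37  0.04  1.26  1.2 ] F [0.9 0.4 0. ] w 85.3
peg 2 321 along [  6.5  92.2 122.5] y -7.3
peg 3 422 along [  5.5  98.9 121.8] y -7.2
peg 4 457 along [  6.4 106.2 120.8] y -7.7
t [0.2576 0.5697 0.0577] w [ 0.0054 -0.0014 -0.0937] rows 4.0
```

Emit:
jog_arm([
  {"tx":0.258,"ty":0.57,"tz":0.058,"wx":0.003,"wy":0,"wz":-0.094,"claw":0},
  {"tx":0.258,"ty":0.57,"tz":0.058,"wx":0.003,"wy":0,"wz":-0.094,"claw":0},
  {"tx":0.258,"ty":0.57,"tz":0.058,"wx":0.003,"wy":0,"wz":-0.094,"claw":0},
  {"tx":0.258,"ty":0.57,"tz":0.058,"wx":0.003,"wy":0,"wz":-0.094,"claw":0},
  {"tx":0.258,"ty":0.57,"tz":0.058,"wx":0.003,"wy":0,"wz":-0.094,"claw":0},
  {"tx":0.258,"ty":0.57,"tz":0.058,"wx":0.003,"wy":0,"wz":-0.094,"claw":0},
])

```text
clock: 36.85
eef_pos: [563.2, 299.5, 336.8]
tool_rot: [-3.137, -0.004, -3.08]
force: [-0.0, -0.2, 0.0]
width: 85.3
gripper_force: 0.0
```

Run:
```python
from h import *
bottles(); grasp([655,334.7],.068,.25,110)
```

```text
clk 36.85 p [563.2 299.5 336.8] rpy [-3.137 -0.004 -3.08 ] q [-0.45  0.53 -0.15  1.4   0.08  1.23  1.03] F [-0.  -0.2  0. ] w 85.3
bottle body c [648.3 336.1] wh [107.  37.] ang body 0.071 all 0.067 t [-53.2  34.4] full c [654.6 336.5] [120.  37.] 3.9 z 44.2
t [-0.1998  0.1079  0.7402] w [-0.0042 -0.1614 -0.0055] rows 5.0
```

Emit:
jog_arm([
  {"tx":-0.2,"ty":0.108,"tz":0.74,"wx":-0.004,"wy":-0.161,"wz":-0.005,"claw":0},
  {"tx":-0.2,"ty":0.108,"tz":0.74,"wx":-0.004,"wy":-0.161,"wz":-0.005,"claw":0},
  {"tx":-0.2,"ty":0.108,"tz":0.74,"wx":-0.004,"wy":-0.161,"wz":-0.005,"claw":0},
  {"tx":-0.2,"ty":0.108,"tz":0.74,"wx":-0.004,"wy":-0.161,"wz":-0.005,"claw":0},
  {"tx":-0.2,"ty":0.108,"tz":0.74,"wx":-0.004,"wy":-0.161,"wz":-0.005,"claw":0},
  {"tx":-0.2,"ty":0.108,"tz":0.74,"wx":-0.004,"wy":-0.161,"wz":-0.005,"claw":0},
  {"tx":-0.2,"ty":0.108,"tz":0.74,"wx":-0.004,"wy":-0.161,"wz":-0.005,"claw":0},
])

```text
clock: 37.6
eef_pos: [621.3, 331.5, 113.9]
tool_rot: [-3.14, 0.247, -3.076]
force: [0.0, -0.8, 0.7]
width: 85.9
gripper_force: 0.0
```

Run:
```python
from h import *
bottles(); grasp([655,335],.068,.25)
```

```text
clk 37.6 p [621.3 331.5 113.9] rpy [-3.14   0.247 -3.076] q [-0.58  0.75 -0.02  1.69  0.29  0.5   0.8 ] F [ 0.  -0.8  0.7] w 85.9
bottle body c [650.2 335.9] wh [111.  39.] ang body 0.066 all 0.064 t [-54.9  29.8] full c [655.4 336.2] [122.  39.] 3.7 z 44.3
t [0.0054 0.0005 0.3722] w [ 0.0004  0.0008 -0.0016] rows 3.0
```

Emit:
jog_arm([
  {"tx":0.003,"ty":0.003,"tz":0.15,"wx":0,"wy":0,"wz":0,"claw":0},
  {"tx":0.003,"ty":0.003,"tz":0.28,"wx":0,"wy":0,"wz":0,"claw":0},
  {"tx":0.003,"ty":0.003,"tz":0.37,"wx":0,"wy":0,"wz":0,"claw":0},
  {"tx":0.003,"ty":0.003,"tz":0.37,"wx":0,"wy":0,"wz":0,"claw":0},
  {"tx":0.003,"ty":0.003,"tz":0.37,"wx":0,"wy":0,"wz":0,"claw":1},
  {"tx":0.003,"ty":0.003,"tz":0.37,"wx":0,"wy":0,"wz":0,"claw":1},
  {"tx":0.003,"ty":0.003,"tz":0.37,"wx":0,"wy":0,"wz":0,"claw":1},
  {"tx":0.003,"ty":0.003,"tz":0.37,"wx":0,"wy":0,"wz":0,"claw":1},
  {"tx":0.003,"ty":0.003,"tz":0.37,"wx":0,"wy":0,"wz":0,"claw":1},
  {"tx":0.003,"ty":0.003,"tz":0.37,"wx":0,"wy":0,"wz":0,"claw":1},
])

```text
clock: 38.65
eef_pos: [648.4, 337.3, 10.1]
tool_rot: [3.139, 0.253, -3.074]
force: [-2.4, -0.3, 8.4]
width: 39.5
gripper_force: 61.9
```

Run:
```python
from h import *
s=pose(); setM([655.2,335.7],.067,s["eef_pos"],s["tool_rot"])
M,a=json.load(open("M.json"));M[1]=0;M[2]+=1;json.dump([M,a],open("M.json","w"))
```

```text
clk 38.65 p [648.4 337.3  10.1] rpy [ 3.139  0.253 -3.074] q [-0.58  0.93  0.01  1.65  0.32  0.36  0.78] F [-2.4 -0.3  8.4] w 39.5
M [-67.8  -2.1   4.1] axis [-0.968 -0.001  0.25 ]
```

Emit:
jog_arm([
  {"tx":0,"ty":0,"tz":-0.1,"wx":0,"wy":0,"wz":0,"claw":1},
  {"tx":0,"ty":0,"tz":-0.25,"wx":0,"wy":0,"wz":0,"claw":1},
  {"tx":0,"ty":0,"tz":-0.4,"wx":0,"wy":0,"wz":0,"claw":1},
  {"tx":0,"ty":0,"tz":-0.55,"wx":0,"wy":0,"wz":0,"claw":1},
  {"tx":0,"ty":0,"tz":-0.7,"wx":0,"wy":0,"wz":0,"claw":1},
  {"tx":0,"ty":0,"tz":-0.85,"wx":0,"wy":0,"wz":0,"claw":1},
  {"tx":0,"ty":0,"tz":-0.98,"wx":0,"wy":0,"wz":0,"claw":1},
  {"tx":0,"ty":0,"tz":-0.98,"wx":0,"wy":0,"wz":0,"claw":1},
])

```text
clock: 39.45
eef_pos: [576.1, 333.7, 300.0]
tool_rot: [3.133, 0.26, -3.075]
force: [-0.1, 0.5, -1.2]
width: 39.0
gripper_force: 61.0
```

Run:
```python
from h import *
inhand(); go([510,110,400],0,Rm=tool(-.1,-.3))
```

```text
clk 39.45 p [576.1 333.7 300. ] rpy [ 3.133  0.26  -3.075] q [-0.58  0.48 -0.08  1.63  0.23  0.83  0.85] F [-0.1  0.5 -1.2] w 39.0
17515 [[-26.7, -18.6, -46.5], [23.6, 0.3, -38.4], [50.7, 19.2, -15.3]]
t [ 0.1714 -0.7232 -0.4052] w [0.0009 0.3524 0.1087] rows 6.0
```

Emit:
jog_arm([
  {"tx":0.05,"ty":-0.2,"tz":-0.3,"wx":0,"wy":0.09,"wz":0.02,"claw":1},
  {"tx":0.1,"ty":-0.4,"tz":-0.405,"wx":0,"wy":0.18,"wz":0.05,"claw":1},
  {"tx":0.171,"ty":-0.723,"tz":-0.405,"wx":0,"wy":0.27,"wz":0.08,"claw":1},
  {"tx":0.171,"ty":-0.723,"tz":-0.405,"wx":0.001,"wy":0.352,"wz":0.109,"claw":1},
  {"tx":0.171,"ty":-0.723,"tz":-0.405,"wx":0.001,"wy":0.352,"wz":0.109,"claw":1},
  {"tx":0.171,"ty":-0.723,"tz":-0.405,"wx":0.001,"wy":0.352,"wz":0.109,"claw":1},
  {"tx":0.171,"ty":-0.723,"tz":-0.405,"wx":0.001,"wy":0.352,"wz":0.109,"claw":1},
  {"tx":0.171,"ty":-0.723,"tz":-0.405,"wx":0.001,"wy":0.352,"wz":0.109,"claw":1},
  {"tx":0.171,"ty":-0.723,"tz":-0.405,"wx":0.001,"wy":0.352,"wz":0.109,"claw":1},
])

```text
clock: 40.4
eef_pos: [509.6, 111.4, 396.2]
tool_rot: [-3.137, -0.306, 3.042]
force: [-0.2, 0.1, -1.4]
width: 39.3
gripper_force: 61.1
```

Run:
```python
from h import *
pose(); hang(1,105,-.535,5)
```

```text
clk 40.4 p [509.6 111.4 396.2] rpy [-3.137 -0.306  3.042] q [-0.15  0.47 -0.11  1.37 -0.05  1.59  1.23] F [-0.2  0.1 -1.4] w 39.3
axis err 0.011 tcp [575.4   7.4 262.2]
t [-0.3756 -0.3216  0.3512] w [ 0.0011  0.1458 -0.009 ] rows 4.0
```

Emit:
jog_arm([
  {"tx":-0.1,"ty":-0.2,"tz":0,"wx":0,"wy":0.08,"wz":-0.005,"claw":1},
  {"tx":-0.2,"ty":-0.322,"tz":0.1,"wx":0.001,"wy":0.146,"wz":-0.009,"claw":1},
  {"tx":-0.3,"ty":-0.322,"tz":0.25,"wx":0.001,"wy":0.146,"wz":-0.009,"claw":1},
  {"tx":-0.376,"ty":-0.322,"tz":0.351,"wx":0.001,"wy":0.146,"wz":-0.009,"claw":1},
  {"tx":-0.376,"ty":-0.322,"tz":0.351,"wx":0.001,"wy":0.146,"wz":-0.009,"claw":1},
  {"tx":-0.376,"ty":-0.322,"tz":0.351,"wx":0.001,"wy":0.146,"wz":-0.009,"claw":1},
  {"tx":-0.376,"ty":-0.322,"tz":0.351,"wx":0.001,"wy":0.146,"wz":-0.009,"claw":1},
])

```text
clock: 41.1
eef_pos: [576.2, 6.7, 265.1]
tool_rot: [3.141, -0.532, 3.056]
force: [0.2, -0.3, -1.0]
width: 38.8
gripper_force: 61.1
```

Run:
```python
from h import *
inhand()
for d in(95,60): hang(1,d,-.535)
```

```text
clk 41.1 p [576.2   6.7 265.1] rpy [ 3.141 -0.532  3.056] q [ 0.01  0.81 -0.08  1.18 -0.02  1.68  1.43] F [ 0.2 -0.3 -1. ] w 38.8
17690 [[-25.4, -19.0, -46.5], [24.8, 0.2, -37.5], [52.1, 19.1, -13.1]]
axis err 0.011 tcp [582.5   6.8 250.2]
t [-0.0434  0.0029  0.0346] w [ 0.0006  0.003  -0.0005] rows 1.0
axis err 0.011 tcp [607.1   4.7 225.4]
t [-0.1563  0.0029  0.0641] w [ 0.0006  0.003  -0.0005] rows 2.0
```

Emit:
jog_arm([
  {"tx":-0.043,"ty":0.002,"tz":0.033,"wx":0,"wy":0.002,"wz":0,"claw":1},
  {"tx":-0.043,"ty":0.002,"tz":0.033,"wx":0,"wy":0.002,"wz":0,"claw":1},
  {"tx":-0.085,"ty":0.002,"tz":0.044,"wx":0,"wy":0.002,"wz":0,"claw":1},
  {"tx":-0.12,"ty":0.002,"tz":0.053,"wx":0,"wy":0.002,"wz":0,"claw":1},
  {"tx":-0.156,"ty":0.002,"tz":0.062,"wx":0,"wy":0.002,"wz":0,"claw":1},
  {"tx":-0.156,"ty":0.002,"tz":0.062,"wx":0,"wy":0.002,"wz":0,"claw":1},
])

```text
clock: 41.75
eef_pos: [606.9, 2.5, 221.0]
tool_rot: [-3.14, -0.539, 3.053]
force: [-0.6, -0.7, -0.9]
width: 39.2
gripper_force: 61.1
```

Run:
```python
from h import *
pose()
for d in(60,30,5): hang(1,d,-.535)
```

```text
clk 41.75 p [606.9   2.5 221. ] rpy [-3.14  -0.539  3.053] q [ 0.01  0.9  -0.07  1.1  -0.01  1.67  1.44] F [-0.6 -0.7 -0.9] w 39.2
axis err 0.011 tcp [607.1   4.7 225.4]
t [ 0.0073  0.0073 -0.0127] w [ 0.0004 -0.0028 -0.0024] rows 1.0
axis err 0.011 tcp [628.3   2.9 204.2]
t [-0.0896  0.0076  0.0116] w [ 0.0004 -0.0028 -0.0024] rows 1.0
axis err 0.011 tcp [645.9   1.4 186.5]
t [-0.1705  0.0079  0.0319] w [ 0.0004 -0.0028 -0.0024] rows 2.0
```

Same as before; repeat the insertion.

Emit:
jog_arm([
  {"tx":-0.03,"ty":0.004,"tz":0,"wx":0,"wy":0,"wz":0,"claw":1},
  {"tx":-0.065,"ty":0.004,"tz":0.003,"wx":0,"wy":0,"wz":0,"claw":1},
  {"tx":-0.095,"ty":0.004,"tz":0.01,"wx":0,"wy":0,"wz":0,"claw":1},
  {"tx":-0.13,"ty":0.004,"tz":0.019,"wx":0,"wy":0,"wz":0,"claw":1},
  {"tx":-0.155,"ty":0.004,"tz":0.025,"wx":0,"wy":0,"wz":0,"claw":1},
  {"tx":-0.172,"ty":0.004,"tz":0.03,"wx":0,"wy":0,"wz":0,"claw":1},
  {"tx":-0.185,"ty":0.004,"tz":0.033,"wx":0,"wy":0,"wz":0,"claw":1},
  {"tx":-0.185,"ty":0.004,"tz":0.033,"wx":0,"wy":0,"wz":0,"claw":1},
])

```text
clock: 42.55
eef_pos: [649.1, 0.2, 185.7]
tool_rot: [-3.14, -0.538, 3.053]
force: [0.3, -0.6, -1.3]
width: 39.3
gripper_force: 61.1
```

Emit:
jog_arm([
  {"tx":-0.005,"ty":0,"tz":0.001,"wx":0,"wy":0,"wz":0,"claw":1},
  {"tx":-0.012,"ty":0,"tz":0.003,"wx":0,"wy":0,"wz":0,"claw":1},
  {"tx":-0.012,"ty":0,"tz":0.003,"wx":0,"wy":0,"wz":0,"claw":1},
])

```text
clock: 42.85
eef_pos: [651.8, -0.1, 183.7]
tool_rot: [-3.14, -0.537, 3.053]
force: [0.1, 1.1, -1.7]
width: 39.1
gripper_force: 61.1
```

Emit:
jog_arm([
  {"tx":-0.007,"ty":0,"tz":0.002,"wx":0,"wy":0,"wz":0,"claw":1},
  {"tx":-0.014,"ty":0,"tz":0.003,"wx":0,"wy":0,"wz":0,"claw":1},
  {"tx":-0.014,"ty":0,"tz":0.003,"wx":0,"wy":0,"wz":0,"claw":1},
])

```text
clock: 43.15
eef_pos: [652.2, -0.0, 183.9]
tool_rot: [-3.141, -0.545, 3.054]
force: [-9.0, 0.6, 10.8]
width: 39.3
gripper_force: 61.9
```

Emit:
jog_arm([
  {"tx":0,"ty":0,"tz":0,"wx":0,"wy":0,"wz":0,"claw":0.35},
  {"tx":0,"ty":0,"tz":0,"wx":0,"wy":0,"wz":0,"claw":0.35},
  {"tx":0,"ty":0,"tz":0,"wx":0,"wy":0,"wz":0,"claw":0.35},
  {"tx":0,"ty":0,"tz":-0.06,"wx":0,"wy":0,"wz":0,"claw":0.35},
  {"tx":0,"ty":0,"tz":-0.16,"wx":0,"wy":-0.03,"wz":0,"claw":0.35},
  {"tx":0,"ty":0,"tz":-0.28,"wx":0,"wy":-0.08,"wz":0,"claw":0.35},
  {"tx":0.1,"ty":0,"tz":-0.43,"wx":0,"wy":-0.15,"wz":0,"claw":0.5},
  {"tx":0.3,"ty":0,"tz":-0.5,"wx":0,"wy":-0.2,"wz":0,"claw":1},
  {"tx":0.5,"ty":0,"tz":-0.55,"wx":0,"wy":-0.3,"wz":0,"claw":1},
  {"tx":0.6,"ty":0,"tz":-0.55,"wx":0,"wy":-0.34,"wz":0,"claw":1},
  {"tx":0.6,"ty":0,"tz":-0.55,"wx":0,"wy":-0.34,"wz":0,"claw":1},
  {"tx":0.6,"ty":0,"tz":-0.55,"wx":0,"wy":-0.34,"wz":0,"claw":1},
])

```text
clock: 44.35
eef_pos: [584.3, 6.2, 417.7]
tool_rot: [-3.141, 0.002, 3.054]
force: [0.6, -0.2, -0.1]
width: 0.1
gripper_force: 0.0
```

Run:
```python
from h import *
s=pose(); hung()
p=np.array([560,-180,400.]);go(p,[np.pi,0,2.3]); s2=dict(s,eef_pos=p,tool_rot=np.array([np.pi,0,2.3])); go([560,-315,330],[np.pi,0,2.6],s2)
im=ctrl.get_image("side");save(im,"s6.png",crop=(260,110,440,310),scale=3)
```

```text
clk 44.35 p [584.3   6.2 417.7] rpy [-3.141e+00  2.000e-03  3.054e+00] q [-0.01  0.39 -0.07  1.41  0.03  1.34  1.4 ] F [ 0.6 -0.2 -0.1] w 0.1
peg 1 155 along [  5.   67.9 121.4] y -8.4
peg 2 333 along [  5.2  90.8 122. ] y -7.1
peg 3 432 along [  6.7 100.  121.3] y -7.3
peg 4 456 along [  5.8 106.3 120.9] y -7.7
t [ 0.0303 -0.6249  0.0522] w [-0.0007 -0.0005  0.4799] rows 6.0
t [-0.3356 -0.2998  0.2333] w [ 0.     0.    -0.191] rows 4.0
```

View pics/s6.png

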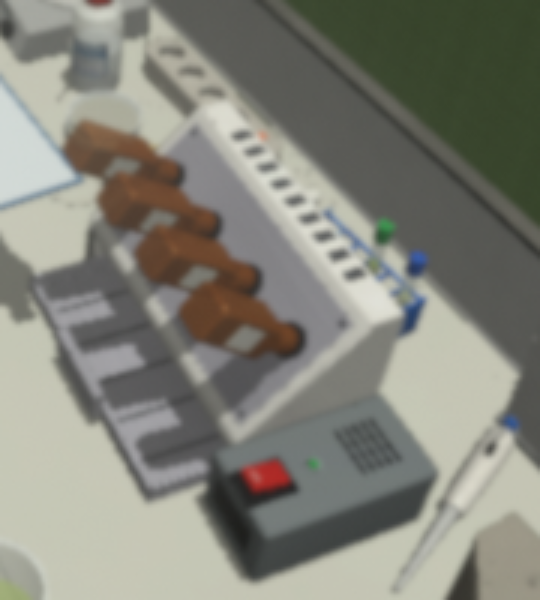

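All four bottles hang at (125,155), (155,205), (200,260) and (245,320). The rocker is at (265,478). I'll move over to it.

Run:
```python
from h import *
s=pose(); go([570,-285,380],[np.pi,0,3.057])
```

```text
clk 44.45 p [586.    5.9 413.9] rpy [-3.141 -0.004  3.054] q [-0.01  0.4  -0.07  1.41  0.03  1.34  1.4 ] F [ 0.4 -0.7 -0.5] w 0.1
t [-0.0324 -0.9703  0.1139] w [-0.0007 -0.0023 -0.0022] rows 6.0
```

Emit:
jog_arm([
  {"tx":-0.032,"ty":-0.97,"tz":0.114,"wx":0,"wy":-0.002,"wz":0,"claw":1},
  {"tx":-0.032,"ty":-0.97,"tz":0.114,"wx":0,"wy":-0.002,"wz":0,"claw":1},
  {"tx":-0.032,"ty":-0.97,"tz":0.114,"wx":0,"wy":-0.002,"wz":0,"claw":1},
  {"tx":-0.032,"ty":-0.97,"tz":0.114,"wx":0,"wy":-0.002,"wz":0,"claw":1},
  {"tx":-0.032,"ty":-0.97,"tz":0.114,"wx":0,"wy":-0.002,"wz":0,"claw":1},
  {"tx":-0.032,"ty":-0.97,"tz":0.114,"wx":0,"wy":-0.002,"wz":0,"claw":1},
  {"tx":-0.032,"ty":-0.97,"tz":0.114,"wx":0,"wy":-0.002,"wz":0,"claw":1},
  {"tx":-0.032,"ty":-0.97,"tz":0.114,"wx":0,"wy":-0.002,"wz":0,"claw":1},
])

```text
clock: 45.25
eef_pos: [569.3, -286.5, 377.0]
tool_rot: [3.141, -0.005, 3.051]
force: [0.9, 0.3, -0.6]
width: 0.3
gripper_force: 0.0
```

```bash
cat >> h.py <<'E'
def rocker(name=None):
    s=pose();im=ctrl.get_image("wrist")
    if name: save(im,name)
    hsv=cv2.cvtColor(im["img"],cv2.COLOR_RGB2HSV);m=((hsv[...,0]<8)|(hsv[...,0]>172))&(hsv[...,1]>150)&(hsv[...,2]>70)
    P=cloud(im,m,s);P=P[(P[:,2]>75)&(P[:,2]<115)&(P[:,1]<-270)&(P[:,1]>-370)&(P[:,0]>560)&(P[:,0]<680)]
    (c,wh,an)=cv2.minAreaRect(P[:,:2].astype(np.float32));print(len(P),"rect",np.round(c,1),np.round(wh,1),an)
    f=np.polyfit(P[:,0],P[:,2],1);print("slope",f[0].round(3),"z range",np.percentile(P[:,2],[3,97]).round(1))
    return s,c
E
python3 - <<'E'
from h import *
s,c=rocker("w7.png")
h=np.array([.9964,-.0844]);t=np.array(c)-13*h
print(t);go([*t,140],[np.pi,0,3.057])
E
```

```text
clk 45.25 p [ 569.3 -286.5  377. ] rpy [ 3.141 -0.005  3.051] q [ 0.42  0.5   0.    1.33 -0.    1.31  1.9 ] F [ 0.9  0.3 -0.6] w 0.3
417 rect [ 618.2 -316.7] [25.4 41. ] 84.38951873779297
slope -0.226 z range [83.6 99.1]
[ 605.21952949 -315.62261812]
t [-0.1291 -0.0939  0.7922] w [ 0.0009 -0.0022 -0.002 ] rows 5.0
```

View pics/w7.png

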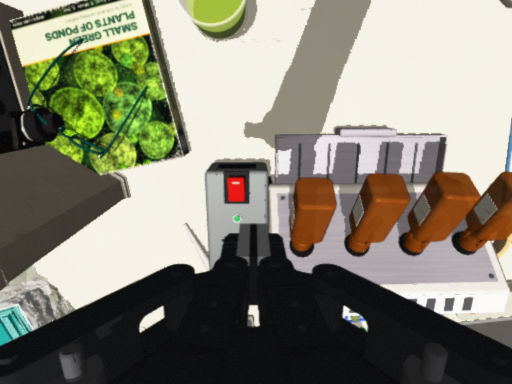

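The rocker shows at (236,189) with its near end up. I'll move above that end.

Emit:
jog_arm([
  {"tx":-0.128,"ty":-0.107,"tz":0.1,"wx":0,"wy":-0.002,"wz":-0.002,"claw":1},
  {"tx":-0.128,"ty":-0.107,"tz":0.25,"wx":0,"wy":-0.002,"wz":-0.002,"claw":1},
  {"tx":-0.128,"ty":-0.107,"tz":0.4,"wx":0,"wy":-0.002,"wz":-0.002,"claw":1},
  {"tx":-0.128,"ty":-0.107,"tz":0.55,"wx":0,"wy":-0.002,"wz":-0.002,"claw":1},
  {"tx":-0.128,"ty":-0.107,"tz":0.68,"wx":0,"wy":-0.002,"wz":-0.002,"claw":1},
  {"tx":-0.128,"ty":-0.107,"tz":0.79,"wx":0,"wy":-0.002,"wz":-0.002,"claw":1},
  {"tx":-0.128,"ty":-0.107,"tz":0.79,"wx":0,"wy":-0.002,"wz":-0.002,"claw":1},
])

```text
clock: 46.0
eef_pos: [602.0, -316.1, 137.6]
tool_rot: [3.137, -0.007, 3.06]
force: [-0.9, 0.8, -0.9]
width: 0.1
gripper_force: 0.0
```

Run:
```python
from h import *
rocker();go([605,-320,95],[np.pi,0,3.057])
```

```text
clk 46.0 p [ 602.  -316.1  137.6] rpy [ 3.137 -0.007  3.06 ] q [ 0.45  0.78 -0.01  1.5   0.    0.87  1.93] F [-0.9  0.8 -0.9] w 0.1
612 rect [ 608.7 -315. ] [25.2 22.2] 85.80699920654297
slope -0.26 z range [84.7 99.5]
t [-0.0046 -0.0082  0.1531] w [ 0.0014 -0.0012  0.0017] rows 1.0
```

Emit:
jog_arm([
  {"tx":-0.004,"ty":-0.006,"tz":0.1,"wx":0,"wy":0,"wz":0,"claw":1},
  {"tx":-0.004,"ty":-0.006,"tz":0.125,"wx":0,"wy":0,"wz":0,"claw":1},
  {"tx":-0.004,"ty":-0.006,"tz":0.137,"wx":0,"wy":0,"wz":0,"claw":1},
  {"tx":-0.004,"ty":-0.006,"tz":0.147,"wx":0,"wy":0,"wz":0,"claw":1},
  {"tx":-0.004,"ty":-0.006,"tz":0.155,"wx":0,"wy":0,"wz":0,"claw":1},
  {"tx":-0.004,"ty":-0.006,"tz":0.155,"wx":0,"wy":0,"wz":0,"claw":1},
])

```text
clock: 46.65
eef_pos: [605.8, -322.4, 97.9]
tool_rot: [-3.14, 0.004, 3.057]
force: [0.2, 1.5, 0.2]
width: -0.2
gripper_force: 0.0
```

Emit:
jog_arm([
  {"tx":0,"ty":0,"tz":0.007,"wx":0,"wy":0,"wz":0,"claw":1},
  {"tx":0,"ty":0,"tz":0.014,"wx":0,"wy":0,"wz":0,"claw":1},
  {"tx":0,"ty":0,"tz":0.02,"wx":0,"wy":0,"wz":0,"claw":1},
  {"tx":0,"ty":0,"tz":0.026,"wx":0,"wy":0,"wz":0,"claw":1},
  {"tx":0,"ty":0,"tz":0.026,"wx":0,"wy":0,"wz":0,"claw":1},
])

```text
clock: 47.15
eef_pos: [604.6, -322.4, 92.5]
tool_rot: [-3.141, 0.002, 3.057]
force: [-8.4, 3.3, 18.9]
width: 0.4
gripper_force: 10.6
```

Emit:
jog_arm([
  {"tx":0,"ty":0,"tz":0.003,"wx":0,"wy":0,"wz":0,"claw":1},
  {"tx":0,"ty":0,"tz":0.003,"wx":0,"wy":0,"wz":0,"claw":1},
  {"tx":0,"ty":0,"tz":-0.1,"wx":0,"wy":0,"wz":0,"claw":1},
  {"tx":0,"ty":0,"tz":-0.25,"wx":0,"wy":0,"wz":0,"claw":1},
  {"tx":0,"ty":0,"tz":-0.4,"wx":0,"wy":0,"wz":0,"claw":1},
  {"tx":0,"ty":0,"tz":-0.55,"wx":0,"wy":0,"wz":0,"claw":1},
  {"tx":0,"ty":0,"tz":-0.7,"wx":0,"wy":0,"wz":0,"claw":1},
  {"tx":0.1,"ty":0,"tz":-0.85,"wx":0,"wy":0,"wz":0,"claw":1},
  {"tx":0.1,"ty":0,"tz":-0.95,"wx":0,"wy":0,"wz":0,"claw":1},
  {"tx":0.1,"ty":0,"tz":-0.95,"wx":0,"wy":0,"wz":0,"claw":1},
])

```text
clock: 48.15
eef_pos: [576.5, -321.0, 380.8]
tool_rot: [-3.136, 0.014, 3.056]
force: [0.4, -1.2, 1.3]
width: 0.3
gripper_force: 0.0
```

Run:
```python
from h import *
rocker("w8.png"); hung()
```

```text
clk 48.15 p [ 576.5 -321.   380.8] rpy [-3.136  0.014  3.056] q [ 0.46  0.53  0.    1.27 -0.    1.32  1.95] F [ 0.4 -1.2  1.3] w 0.3
440 rect [ 619.  -315.5] [24.  42.1] 85.22019958496094
slope 0.084 z range [83.7 99.3]
peg 1 157 along [  6.7  66.2 121.4] y -8.0
peg 2 332 along [  6.2  88.7 122.1] y -7.5
peg 3 435 along [  7.8  98.4 121.8] y -7.3
peg 4 461 along [  3.9 105.6 121.1] y -7.8
```

View pics/w8.png

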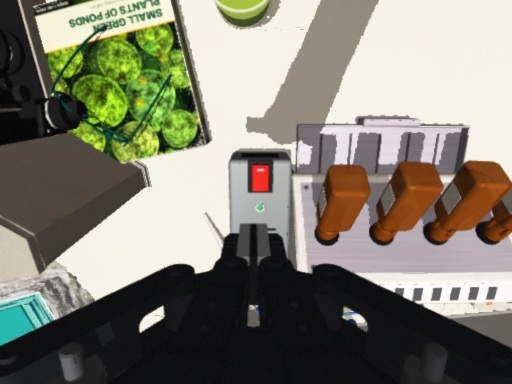

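Run:
```python
from h import *
s=pose();im=ctrl.get_image("wrist")
hsv=cv2.cvtColor(im["img"],cv2.COLOR_RGB2HSV);m=((hsv[...,0]<8)|(hsv[...,0]>172))&(hsv[...,1]>150)&(hsv[...,2]>70)
P=cloud(im,m,s);P=P[(P[:,2]>75)&(P[:,1]<-308)&(P[:,1]>-324)&(P[:,0]>590)&(P[:,0]<650)]
for a in range(594,646,4):
    z=P[(P[:,0]>=a)&(P[:,0]<a+4),2]
    if len(z): print(a,len(z),np.percentile(z,[10,50,90]).round(1))
```

```text
clk 48.25 p [ 575.2 -319.4  375. ] rpy [-3.14   0.005  3.057] q [ 0.46  0.53  0.    1.28 -0.    1.32  1.95] F [-0.9  0.4 -1. ] w 0.0
598 45 [84.  91.8 93.2]
602 10 [93.  93.4 94.8]
606 30 [92.9 94.  94.8]
610 33 [93.9 94.8 95.7]
614 31 [94.4 95.4 96.7]
618 31 [95.4 96.2 97.5]
622 31 [96.1 96.8 97.9]
626 33 [97.  98.2 98.7]
630 29 [98.2 98.8 99.8]
634 6 [ 98.  99. 100.]
```

The rocker surface now slopes about +0.2 rad, against −0.23 before, so it is fully on. The bottles and tray are in place and the arm is clear.

```bash
python3 -c "
from cell import ctrl
print(ctrl.finish_job())"
```

```text
the job is handed in; nothing more can be done
None
```

The job is handed in: the tray is home, all four bottles hang on their own pegs and the rocker measures fully on; the timer and beaker were left alone, and no verdict came back.

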